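# Seat the reference ball under the ring light and hang the shade

### The job

Get the inspection station ready for calibration: slide its gate fully open, roll the white ball along the plate (do not lift it off) until it drops into the round pocket under the ring light, and slide the gate fully shut again behind it. Then take the shade plate from its easel and hang it by its angled rear strip on the cleat of the frame beside the station, centred and upright. Leave the lens barrel, the jar and the screwdriver alone.

Things in the scene. Friction and masses are not known exactly. Their poses are not given: they have to be found in the camera images.
- station: Fixed aluminium plate, 20 mm thick (top at z = 20 mm), x -190 to +80 and y -85 to +85 mm from its origin, which lies on the table below the pocket's centre; z up. A curb 10 mm wide, 10 mm high runs round its edge, with a gap for the gate. A column (30 mm square, 292 mm high) at x 98, y -105 mm carries the ring light.
- ring (a point): Centre of the underside of the black ring light above the pocket, 165 mm above the plate's top. Ring: outer radius 66, inner 42 mm, 24 mm thick; an arm joins it to the column. An upright gripper does not fit over the pocket: push the ball from the station's -x side with the tool leaning back (upright at first is fine; 35 to 45 degrees under the ring). Axes as the station.
- pocket (a point): Centre of the mouth of the round pocket, on the plate's top (20 mm above the table). Pocket 41 mm wide, 13 mm deep; the ball sinks 8 mm and rests on the rim. Axes as the station.
- ball_center (a point): Centre of the loose white ball, 60 mm across, about 0.3 kg. It starts on the plate on the robot's side of the gate, its centre 50 mm above the table; seated in the pocket, about 42 mm. It rolls with some resistance and soon stops when the pusher stops.
- gate (a joint): Sliding gate, m: a steel bar 14 mm wide along the station's y, at station x = -50 mm, its top 16 mm above the plate, between ball and pocket. 0 = shut (bar reaches to y = -30 mm), 0.085 = fully open (bar's end at y = +55 mm). It slides to the station's +y with about 1.5 N of friction and stays where it is left.
- gate_pin (a point): On the axis of the gate's upright pin (16 mm thick, black cap 20 mm wide on top), 20 mm below the cap's top, 48 mm above the plate's top: the place to grip or push. At station x = -50, y = 145 mm + opening. Axes as the station. The gate's track below it is 26 mm high above the table.
- easel: Dark steel easel fixed on the table, base 110 x 120 mm. The shade plate leans back on it by 20 degrees (top away from the robot), its lower edge behind a front lip about 12 mm high; the back rest supports the lowest 58 mm. Origin on the table under the middle of the easel's ledge; x the way the plate leans.
- shade_center (a point): On the mid-plane of the loose grey shade plate, 80 mm above its lower edge (140 wide, 110 high, 6 mm thick, 0.28 kg). z runs up the plate, x out of its back. Its rear strip (120 mm wide, 4 mm thick, 50 mm long) leaves the back 104 mm above the lower edge and slants down and away at 40 degrees to the plate, ending 33 mm behind the mid-plane, 66 mm above the lower edge.
- shade_grip (a point): Place to grip the shade plate: middle of the tab on its top edge, 140 mm above the plate's lower edge. Tab 12 mm thick (plate's x), 40 mm wide, from 110 to 160 mm above the lower edge. Axes as shade_center.
- frame: Fixed aluminium frame that carries the cleat. Origin on the table below the front of its backboard (x = 0, z 109 to 175 mm, 160 mm wide); x away from the robot. A bumper rail below the cleat reaches to x = -36 mm at z = 77 to 93 mm. The hung plate stands upright on the robot's side, its mid-plane at about x = -39 mm, its lower edge at about z = 69 mm.
- cleat (a point): Middle of the cleat's upper edge, on the frame at x = -30, z = 157 mm. The cleat, a steel strip 150 mm wide and 4 mm thick, slants down from here to the backboard (x = 0, z = 122 mm): the groove between it and the board opens upwards and takes the shade's rear strip. Axes as the frame.
- barrel: Bystander: dark lens barrel standing on the table, 52 mm across, 85 mm high. Origin under its centre.
- jar: Bystander: amber jar with black cap, 64 mm across, 90 mm high. Origin under its centre.
- driver: Bystander: screwdriver lying on the table along its x. Origin under its middle.
Things that resemble listed ones, but are neither listed nor needed, are in the scene too. There is more than one size of the part that bears ball_center; the job needs the largest.

How it is judged:
On the way, in this order (a step that is already met when the one before it is completed fails the run):
1. the gate is open (70 mm or more of its 85 mm) (value of joint gate above 0.07 m), for 0.1 s.
2. the ball rests in the pocket (horizontal distance between ball_center and pocket below 0.005 m and height (world z) of ball_center below 0.046 m and linear speed of ball below 0.03 m/s), for 0.2 s.
3. the gate is shut again (within 8 mm) (value of joint gate below 0.008 m), for 0.1 s.
4. the shade hangs on the cleat (x of shade_center in the frame of frame between -0.046 and -0.032 m and y of shade_center in the frame of frame between -0.02 and 0.02 m and z of shade_center in the frame of frame between 0.142 and 0.156 m and angle between shade_center's own z axis and vertical below 0.105 rad and angle between the x axis of shade_center and the x axis of frame, either way round below 0.157 rad), for 0.2 s.
At the end, for the whole second after the job is handed in: The ball lies in the pocket (centre within 5 mm), the gate is shut within 8 mm, and the shade hangs on the cleat: strip down in the groove, within 20 mm of the middle of the frame, upright within 6 degrees and square to it within 9 degrees; all at rest (all of step 4 and horizontal distance between ball_center and pocket below 0.005 m and height (world z) of ball_center below 0.046 m and value of joint gate below 0.008 m and linear speed of each of shade, ball below 0.02 m/s); the robot touches nothing.
It fails at once if the ball is lifted more than 20 mm off the plate (height (world z) of ball_center above 0.07 m).
It fails at once if the ball leaves the plate (height (world z) of ball_center below 0.036 m).
It fails at once if the lens barrel is moved more than 20 mm (distance of barrel from where it was at the start of the episode above 0.02 m).
It fails at once if the jar is moved more than 20 mm (distance of jar from where it was at the start of the episode above 0.02 m).
It fails at once if the screwdriver is moved more than 20 mm (distance of driver from where it was at the start of the episode above 0.02 m).
It also fails if it takes over 72 s, if anything falls off the work surface, if the arm or the gripper's body presses on something with over 40 N, if the wrist force passes 120 N, or if a joint passes its speed limit or range.

### The arm

A 6-joint arm with a two-finger parallel gripper is mounted at the origin on the work surface. World frame = base frame: x ahead of the robot, y to its left, z up, the work surface at z = 0. Lengths are in m, angles in rad, forces in N, time in s.
With the tool pointing down it reaches from about 0.25 to 0.775 m from the base axis. Payload 8.9 kg.
Tool frame: the origin (TCP) lies midway between the tips of the shut fingers; the grasp point (between the pads) lies robot.grip_point_offset behind it (robot.grip_point_offset is the distance from the TCP to the grasp point, in m); z points along the fingers, y is the direction in which the jaws open and shut (so a half turn about z gives the same grasp; the last joint's range is limited). The gripper opens to 85 mm and grips with 20 to 120 N. Pads are 22 mm wide; open, the fingers measure 114 mm over their backs; the gripper's body (76 mm by 85 mm) begins 54 mm behind the grasp point. The pads swing forward as they close: fully open they stand 13 mm farther back than shut.
Start: joints at [1.047, 0.291, -0.153, 1.127, 0, 1.431], TCP at [0.197, 0.487, 0.231] pointing down, gripper open.
Joint ranges: [-2.52, 2.52], [-0.91, 1.74], [-1.3, 1.37], [-1.96, 2.02], [-1.52, 1.47], [-3.14, 3.14]. Speed limits (rad/s): [2.22, 2.22, 2.79, 3.14, 3.14, 3.14].

### API

Orientations are given as a rotation vector (axis times angle).
In Python, from bench import robot, viewer gives the robot as it stands.
- The arm moves only by the tool move_arm, never from a script. Its argument "deltas" is a list of rows, each a list of 3 entries, a list of its own where there are three numbers: the turn, a rotation vector about the tool's x, y, z in degrees, then the shift along the tool's x, y, z in cm, then the finger opening in cm, from 0 to 8.54. In form: [[[ax, ay, az], [x, y, z], grip], ...]. A call has 1 to 5 rows; each row shifts and turns the commanded pose from where the row before left it, along the tool's axes as they then stand; what a row does not reach is not made up. A row lasts 1/8 s, in which the tool goes at most 62.5 mm and 10.7 degrees, less where a joint would pass 70% of its speed; a pose out of reach is approached as far as the arm can. A call is refused whole if a number of a shift passes 6.25 or a number of a turn 10.7, either way. A call with a gripper value outside its range is refused whole. The fingers move at their own pace and stop on an object; the grip force is fixed at half the most. Time passes only in rows, so rows that do not move let the fingers close. It gives the time, the measured TCP pose, the force and the opening at its end, in the units of the state.
- robot.state(): the state, without advancing time (a new reading comes with each control period).
- viewer.camera(name): name is "scene" or "top"; returns the picture (420x560x3 uint8, red, green, blue); there is no depth.
- viewer.camera_params(name): a dict with "fov_y" (degrees; the focal length in pixels is half the picture's height over the tangent of half this angle, whatever the lens; pixels are square), "cx", "cy" (the principal point, pixels), "rvec" (rotation vector, rad) and "tvec" (3), from world to camera coordinates, as OpenCV has them. Camera axes: x right, y down, z forward; pixel columns grow to the right and rows downward; lengths in m; the calibration is good to about 2 mm. A picture is of the moment at which its call begins. camera_params takes no time and is no camera call.
- robot.finish_job(): hands the job in, once; it reports no verdict.
The state is a dict: "t": time; "joint_positions": joint angles; "joint_vel": joint speeds; "effort": joint torques, N m; "eef_pos": TCP position; "tcp_rot": TCP orientation; "contact_force": force on the tool from outside, world axes, zero at the start; "moment": the same for the moment, N m; "finger_gap": opening from 0.0 (shut) to 1.0 (fully open).
Only numpy, scipy, OpenCV 4.12 (cv2) and the standard library are available. Lean on these libraries where they do the work, as an engineer would, in place of code of your own. Each camera call takes 0.05 s, during which the arm holds its last target. There are 200 camera calls.

## Working session

There is one attempt and no reset: what is moved stays moved. The work goes in short steps, Python scripts to look and compute and a tool call to move; the robot and the scene stay as the last step left them, time stands still between calls to the robot, and variables do not carry over. Pictures are saved under pics/ and viewed, about 8 in all and at most 12, crops included, and the job is handed in when it is done.

Besides the shell and the picture viewer there is one more tool, called after "Call:" by a JSON object that holds its "name" and its "arguments", one argument or row to a line. move_arm: Moves the arm, as the interface text tells. Its arguments: {"type":"object","properties":{"deltas":{"type":"array","items":{"type":"array"}}},"required":["deltas"]}

```bash
mkdir -p pics; ls; python3 - <<'E'
from bench import robot, viewer
import cv2
for n in("scene","top"):
    im=viewer.camera(n); cv2.imwrite(f"pics/{n}0.png",im[:,:,::-1]); print(n,viewer.camera_params(n))
s=robot.state();print({k:s[k] for k in("t","eef_pos","tcp_rot","finger_gap","contact_force")},robot.grip_point_offset)
E
```

```text
pics
scene {'fov_y': 57.51292783429779, 'cx': 281.55001393964255, 'cy': 205.44948835557076, 'rvec': array([ 0.74755227,  2.82687986, -0.74566809]), 'tvec': array([ 0.5340675 , -0.13249941,  1.11316391])}
top {'fov_y': 56.195782907531694, 'cx': 281.096144704998, 'cy': 205.41999227488216, 'rvec': array([ 2.20293539, -2.20103711,  0.0849878 ]), 'tvec': array([-0.08441205,  0.56466814,  1.1095223 ])}
{'t': 0.1, 'eef_pos': array([0.19688047, 0.48626162, 0.23080229]), 'tcp_rot': array([-6.00589494e-01, -3.08328523e+00,  1.75184342e-03]), 'finger_gap': 0.9997025794835508, 'contact_force': array([ 1.15621483, -0.34297038,  0.06418008])} 0.0187
```

View pics/scene0.png

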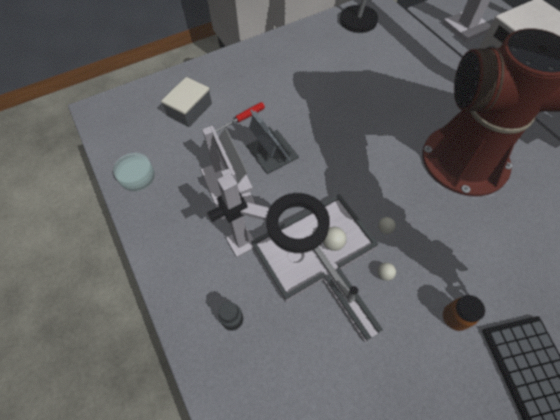

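View pics/top0.png

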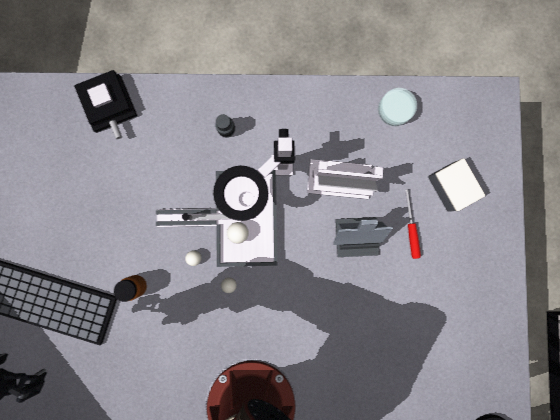

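The scene shows the station (about 315,245), the gate pin (353,291), the ring (298,222), the easel (270,140) and the frame (225,170). In the top view they sit at: ball (237,232), pin (187,217), ring (241,192), frame (345,178), easel (362,235). I'll enlarge both.

```bash
python3 - <<'E'
import cv2
a=cv2.imread("pics/top0.png")[140:270,150:400]; cv2.imwrite("pics/c1.png",cv2.resize(a,None,fx=3.2,fy=3.2,interpolation=cv2.INTER_CUBIC))
a=cv2.imread("pics/scene0.png")[90:345,195:390]; cv2.imwrite("pics/c2.png",cv2.resize(a,None,fx=2.35,fy=2.35,interpolation=cv2.INTER_CUBIC))
E
```

```text
(no output)
```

View pics/c1.png

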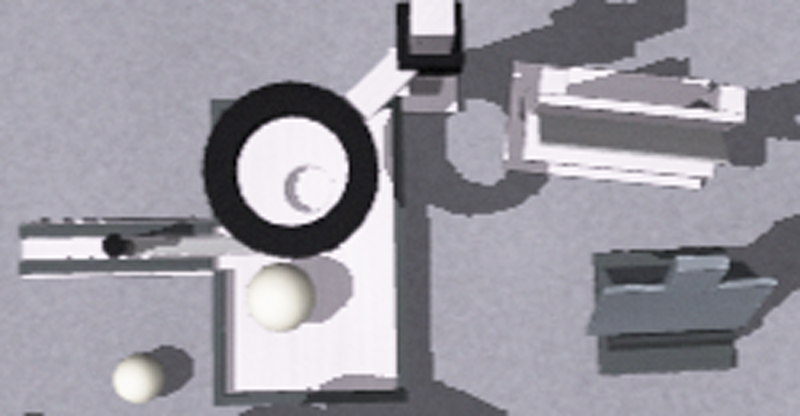

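View pics/c2.png

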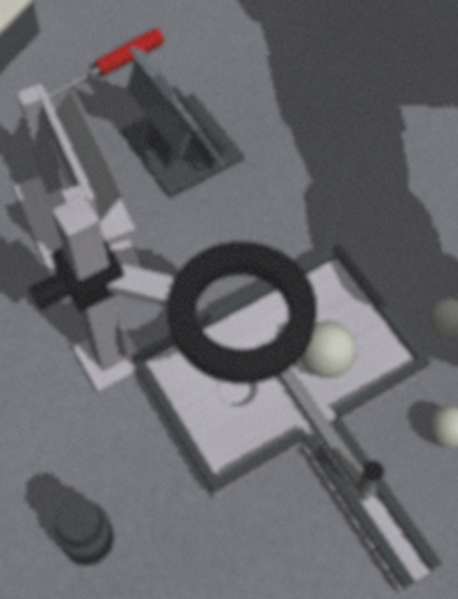

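Both crops are clear. In the top crop the ring, pocket (312,187), ball (280,297), pin cap (118,245) and easel plate tab (703,258) can all be picked out. Next I measure them.

```bash
cat > h.py <<'E'
import cv2, numpy as np
from bench import robot, viewer
P={n:viewer.camera_params(n) for n in("scene","top")}
def ray(n,uv):
    p=P[n]; f=210/np.tan(np.radians(p["fov_y"]/2)); R=cv2.Rodrigues(p["rvec"])[0]
    d=R.T@np.array([(uv[0]-p["cx"])/f,(uv[1]-p["cy"])/f,1]); return -R.T@p["tvec"],d/np.linalg.norm(d)
def onz(n,uv,z):
    o,d=ray(n,uv); return o+d*(z-o[2])/d[2]
def tri(a,b):
    (o1,d1),(o2,d2)=ray("scene",a),ray("top",b)
    t=np.linalg.lstsq(np.c_[d1,-d2],o2-o1,rcond=None)[0]; p,q=o1+d1*t[0],o2+d2*t[1]
    return (p+q)/2,np.linalg.norm(p-q)
def proj(n,X):
    p=P[n]; f=210/np.tan(np.radians(p["fov_y"]/2)); K=np.array([[f,0,p["cx"]],[0,f,p["cy"]],[0,0,1.]])
    return cv2.projectPoints(np.float64(X).reshape(-1,1,3),p["rvec"],p["tvec"],K,None)[0][:,0]
T=lambda u,v:(150+u/3.2-.34,140+v/3.2-.34)
S=lambda u,v:(195+u/2.35-.29,90+v/2.35-.29)
E
python3 - <<'E'
from h import *
np.set_printoptions(precision=4,suppress=True)
for n in("scene","top"):
    im=cv2.imread(f"pics/{n}0.png"); 
    print(n,"cam",ray(n,(280,210))[0])
    x0,y0,x1,y1=(255,185,340,260) if n=="scene" else (205,160,278,225)
    g=im[y0:y1,x0:x1].max(2); m=(g<60).astype(np.uint8)
    c=max(cv2.findContours(m,cv2.RETR_EXTERNAL,cv2.CHAIN_APPROX_NONE)[0],key=cv2.contourArea)
    e=cv2.fitEllipse(c); u=(e[0][0]+x0,e[0][1]+y0); print("ring",u,e[1],"->",onz(n,u,.197))
    # ball: yellowish
    x0,y0,x1,y1=(318,222,352,254) if n=="scene" else (220,215,255,248)
    b=im[y0:y1,x0:x1].astype(int); m=((b[:,:,2]-b[:,:,0]>8)).astype(np.uint8)
    c=max(cv2.findContours(m,cv2.RETR_EXTERNAL,cv2.CHAIN_APPROX_NONE)[0],key=cv2.contourArea)
    (u,r)=cv2.minEnclosingCircle(c);u=(u[0]+x0,u[1]+y0);print("ball",u,r,onz(n,u,.05))
    x0,y0,x1,y1=(343,282,362,302) if n=="scene" else (178,209,192,224)
    g=im[y0:y1,x0:x1].max(2); print(g[::1,::1] if n=="top" else g)
print("pocket",onz("top",T(312,187),.02))
for k in[(215,402),(405,402),(398,115),(212,100)]: print("top corner",onz("top",T(*k),.03))
for k in[(338,248),(425,360),(213,490),(137,362)]: print("sc corner",onz("scene",S(*k),.03))
print("pin",tri(S(374,468),T(117,243)))
print("tabs",[onz("top",T(*k),.165) for k in[(678,258),(728,258)]])
print("easel",[onz("top",T(*k),.0) for k in[(595,253),(600,375),(735,368)]])
A=cv2.imread("pics/top0.png")[150:265,300:395];B=cv2.imread("pics/scene0.png")[95:265,195:310]
A=cv2.resize(A,(475,575),interpolation=cv2.INTER_CUBIC);B=cv2.resize(B,None,fx=2.8,fy=2.8,interpolation=cv2.INTER_CUBIC)
o=np.zeros((575,475+B.shape[1],3),np.uint8);o[:,:475]=A;o[:B.shape[0],475:]=B;cv2.imwrite("pics/c3.png",o)
E
```

```text
scene cam [0.7866 0.3162 0.9073]
ring (295.1862258911133, 223.36603546142578) (56.67456817626953, 69.35616302490234) -> [0.5891 0.0162 0.197 ]
ball (334.5892848968506, 237.96875) 10.595333099365234 [0.4846 0.0365 0.05  ]
[[116  96  79  77  75  78  91 107 120 122 123 121 121 123 119 122 121 120
  124]
 [121 107  90  77  78  75  86  99 111 119 124 125 124 125 121 120 123 123
  124]
 [124 116 103  87  78  76  78  90 101 115 121 123 125 122 124 120 119 122
  126]
 [114 121 117  98  82  76  77  76  87  98 104 107 112 119 121 120 121 121
  122]
 [100 110 116 106  94  80  72  70  67  69  71  76  85 101 112 119 122 122
  122]
 [ 87  95 106 114 107  91  70  58  53  43  49  47  57  73 100 116 121 123
  122]
 [ 81  85  94 111 116 103  76  52  45  38  51  42  43  56  79 104 118 120
  119]
 [ 81  82  87  98 114 113  85  53  41  45  46  39  44  45  63  93 116 123
  122]
 [ 75  78  83  88  99 103  79  54  39  45  45  42  46  45  61  89 113 121
  123]
 [ 70  78  80  82  86  84  64  49  45  42  37  46  41  47  66  94 116 122
  127]
 [ 70  75  79  80  80  72  57  46  42  45  46  42  42  47  69 101 117
[... 1720 characters left out ...]
99 100]
 [103 100  99  97  98  98 100  98  97  96  98  98  93  95]
 [ 98 101  97 102  99 103 103 101 100 101 104 104 103 100]]
pocket [0.5854 0.013  0.02  ]
top corner [0.396  0.0961 0.03  ]
top corner [ 0.3957 -0.07    0.03  ]
top corner [ 0.6489 -0.0636  0.03  ]
top corner [0.6618 0.1013 0.03  ]
sc corner [ 0.3994 -0.0694  0.03  ]
sc corner [0.3964 0.0917 0.03  ]
sc corner [0.661  0.1014 0.03  ]
sc corner [ 0.6628 -0.0575  0.03  ]
pin (array([0.5315, 0.1711, 0.0916]), np.float64(0.00407784823721878))
tabs [array([ 0.5194, -0.2815,  0.165 ]), array([ 0.5195, -0.3206,  0.165 ])]
easel [array([ 0.5272, -0.2429,  0.    ]), array([ 0.4169, -0.2466,  0.    ]), array([ 0.423 , -0.3694,  0.    ])]
```

View pics/c3.png

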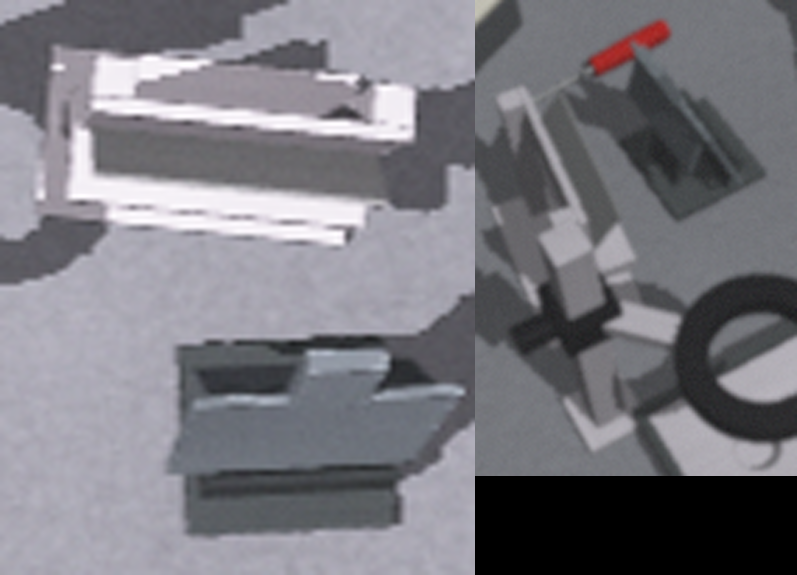

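Left half of c3: the backboard's top strip runs from (92,112) to (413,138), the groove is the dark area below it, and the easel plate's tab top runs from (307,350) to (390,350). I'll fit the frame from the board edge and check it against the cleat and bumper.

```bash
python3 - <<'E'
from h import *
np.set_printoptions(precision=4,suppress=True)
C=lambda u,v:(300+u/5-.4,150+v/5-.4)
D=lambda u,v:(195+(u-475)/2.8-.3,95+v/2.8-.3)
a,b=onz("top",C(92,112),.175),onz("top",C(413,138),.175)
print(a,b,np.linalg.norm(a-b)); d=(a-b)/np.linalg.norm(a-b); yaw=np.arctan2(-d[0],d[1]); print("yaw",np.degrees(yaw))
o=(a+b)/2;o[2]=0;R=cv2.Rodrigues(np.array([0,0,yaw]))[0]
f=lambda x,y,z:o+R@np.array([x,y,z])
def cp(X):p=proj("top",X)[0];q=proj("scene",X)[0];return (p-[300,150]+.4)*5,(q-[195,95]+.3)*2.8+[475,0]
for nm,p in dict(clL=(-.03,.075,.157),clR=(-.03,-.075,.157),bmL=(-.036,.07,.093),bmR=(-.036,-.07,.093),bL=(0,.08,.175),bR=(0,-.08,.175),cbL=(0,.075,.122),cbR=(0,-.075,.122)).items(): print(nm,f(*p),*cp(f(*p)))
print("frame o",o)
print("pin.088",onz("top",(185.4,216.2),.088),onz("scene",(353.3,290.3),.088))
# shade hypothesis
th=np.radians(2.3);Re=cv2.Rodrigues(np.array([0,0,th]))[0]@cv2.Rodrigues(np.array([0,np.radians(20),0]))[0]
for z0 in(.008,.015):
  t=onz("top",C(348,350),z0+.150); print("tabtop",t,"grip",t-Re@[0,0,.02])
  for p in[(0,.02,.0),(0,-.02,0),(0,.07,-.05),(0,-.07,-.05),(0,.07,-.16),(0,-.07,-.16)]: print(p,*cp(t+Re@np.array(p)))
E
```

```text
[ 0.6388 -0.1722  0.175 ] [ 0.6263 -0.332   0.175 ] 0.16026759606042595
yaw -4.47407664843829
clL [ 0.6085 -0.175   0.157 ] [ 93.7482 176.8408] [620.6566 216.4375]
clR [ 0.5968 -0.3245  0.157 ] [389.3007 200.6293] [557.5121  92.9923]
bmL [ 0.6021 -0.1795  0.093 ] [ 88.5497 201.7051] [630.7433 250.239 ]
bmR [ 0.5912 -0.3191  0.093 ] [347.8473 222.5239] [574.3271 139.0893]
bL [ 0.6388 -0.1724  0.175 ] [ 92.2687 112.0218] [587.4674 221.4491]
bR [ 0.6263 -0.3319  0.175 ] [412.7327 137.9783] [521.2256  86.7037]
cbL [ 0.6384 -0.1773  0.122 ] [ 90.2553 127.1916] [592.1949 251.5088]
cbR [ 0.6267 -0.3269  0.122 ] [375.2879 150.244 ] [532.5055 128.717 ]
frame o [ 0.6325 -0.2521  0.    ]
pin.088 [0.5315 0.1727 0.088 ] [0.5317 0.1738 0.088 ]
tabtop [ 0.5213 -0.3024  0.158 ] grip [ 0.5145 -0.3027  0.1392]
(0, 0.02, 0.0) [308.3949 351.5712] [653.2569  91.0775]
(0, -0.02, 0) [387.5696 348.4302] [631.532  62.851]
(0, 0.07, -0.05) [195.3067 389.7343] [699.0706 152.3729]
(0, -0.07, -0.05) [460.1636 379.1258] [625.2511  56.363 ]
(0, 0.07, -0.16) [168.6566 455.2689] [732.6369 199.3668]
(0, -0.07, -0.16) [410.0293 445.4248] [663.4663 109.2332]
tabtop [ 0.5212 -0.3007  0.165 ] grip [ 0.5143 -0.301   0.1462]
(0, 0.02, 0.0) [308.1108 351.5825] [653.8338  87.0865]
(0, -0.02, 0) [387.8531 348.4189] [631.9489  58.7332]
(0, 0.07, -0.05) [194.2594 390.0068] [699.9477 148.9001]
(0, -0.07, -0.05) [460.9305 379.325 ] [625.601   52.4633]
(0, 0.07, -0.16) [167.537  455.9261] [733.6432 196.5041]
(0, -0.07, -0.16) [410.4155 446.0189] [664.0118 105.984 ]
```

```bash
cat >> h.py <<'E'
from scipy.spatial.transform import Rotation as Ro
np.set_printoptions(precision=4,suppress=True)
POCK=np.array([.586,.0165,.02]); YS=np.radians(1.8)
def tool(yaw,lean=0):  # lean>0: tips forward (+x), body back
    return Ro.from_euler("z",yaw)*Ro.from_euler("y",-lean)*Ro.from_matrix(np.diag([-1.,1,-1]))
def plan(pos,Rt):
    s=robot.state(); R0=Ro.from_rotvec(s["tcp_rot"]); d=np.array(pos)-s["eef_pos"]
    print("t%.2f"%s["t"],"tcp",s["eef_pos"],"F",s["contact_force"],"gap",s["finger_gap"])
    print(" turn",(R0.inv()*Rt).as_rotvec(degrees=True)," shift old axes",R0.inv().apply(d)*100," new axes",Rt.inv().apply(d)*100)
def st(p): # station->world xy
    c,s=np.cos(YS),np.sin(YS); return np.array([POCK[0]+c*p[0]-s*p[1],POCK[1]+s*p[0]+c*p[1],p[2]])
E
python3 - <<'E'
from h import *
plan([.5316,.173,.13],tool(YS))
print(tool(0,.7).as_matrix())
E
```

```text
t0.10 tcp [0.1969 0.4863 0.2308] F [ 1.1562 -0.343   0.0642] gap 0.9997025794835508
 turn [ -0.064   -0.0216 -23.8451]  shift old axes [-42.784  -16.4609  10.0935]  new axes [-32.4715 -32.3621  10.0802]
[[-0.7648  0.      0.6442]
 [ 0.      1.      0.    ]
 [-0.6442  0.     -0.7648]]
```

Call:
{"name": "move_arm", "arguments": {
  "deltas": [
    [[0,0,-7.95],[0,0,0],8.5],
    [[0,0,-7.95],[0,0,0],8.5],
    [[0,0,-7.95],[0,0,0],8.5],
    [[0,0,0],[-4.05,-4.05,0],8.5],
    [[0,0,0],[-4.05,-4.05,0],8.5]
  ]
}}

```text
t: 0.72
eef_pos: [0.281, 0.4074, 0.2309]
tcp_rot: [0.053, -3.141, 0.001]
contact_force: [1.4, 0.5, 0.7]
finger_gap: 0.996
```

Call:
{"name": "move_arm", "arguments": {
  "deltas": [
    [[0,0,0],[-4.05,-4.05,1.5],8.5],
    [[0,0,0],[-4.05,-4.05,1.5],8.5],
    [[0,0,0],[-4.05,-4.05,2],8.5],
    [[0,0,0],[-4.05,-4.05,2.5],8.5],
    [[0,0,0],[-4.05,-4.05,2.5],8.5]
  ]
}}

```text
t: 1.35
eef_pos: [0.4905, 0.2106, 0.1305]
tcp_rot: [-0.049, 3.141, 0.0]
contact_force: [0.4, 0.9, 0.5]
finger_gap: 0.994
```

```bash
python3 - <<'E'
from h import *
plan([.5316,.173,.05],tool(YS))
E
```

```text
t1.35 tcp [0.4905 0.2106 0.1305] F [0.4237 0.8735 0.5222] gap 0.9936198675501574
 turn [ 0.0093  0.0071 -0.0038]  shift old axes [-3.9892 -3.8929  8.047 ]  new axes [-3.9899 -3.8919  8.0471]
```

Call:
{"name": "move_arm", "arguments": {
  "deltas": [
    [[0,0,0],[-4,-3.9,0],8.5],
    [[0,0,0],[0,0,4],8.5],
    [[0,0,0],[0,0,4],8.5],
    [[0,0,0],[0,0,0],6],
    [[0,0,0],[0,0,0],3.5]
  ]
}}

```text
t: 1.98
eef_pos: [0.5311, 0.1747, 0.0524]
tcp_rot: [-0.05, 3.14, 0.0]
contact_force: [0.0, -0.3, 1.5]
finger_gap: 0.602
```

Call:
{"name": "move_arm", "arguments": {
  "deltas": [
    [[0,0,0],[0,0,0],1],
    [[0,0,0],[0,0,0],1],
    [[0,0,0],[0,0,0],1],
    [[0,0,0],[0,0,0],1]
  ]
}}

```text
t: 2.48
eef_pos: [0.5316, 0.1748, 0.0529]
tcp_rot: [-0.05, 3.139, 0.001]
contact_force: [-1.0, 0.0, 7.0]
finger_gap: 0.203
```

Call:
{"name": "move_arm", "arguments": {
  "deltas": [
    [[0,0,0],[0,1.5,0],1],
    [[0,0,0],[0,1.5,0],1],
    [[0,0,0],[0,1.5,0],1],
    [[0,0,0],[0,1.5,0],1],
    [[0,0,0],[0,0.7,0],1]
  ]
}}

```text
t: 3.1
eef_pos: [0.5302, 0.2424, 0.0529]
tcp_rot: [-0.05, 3.137, 0.001]
contact_force: [3.5, -1.5, 6.5]
finger_gap: 0.206
```

```bash
python3 - <<'E'
from h import *
im=viewer.camera("top");s=robot.state();print(s["eef_pos"],s["contact_force"],s["finger_gap"])
A=im[120:280,120:340,::-1];B=viewer.camera("scene")[60:345,195:420,::-1]
A=cv2.resize(A,None,fx=1.9,fy=1.9,interpolation=3);B=cv2.resize(B,None,fx=1.7,fy=1.7,interpolation=3)
o=np.zeros((500,800,3),np.uint8);o[:A.shape[0],:A.shape[1]]=A;o[:B.shape[0],418:418+B.shape[1]]=B;cv2.imwrite("pics/d1.png",o)
E
```

```text
[0.5302 0.243  0.0529] [2.4329 1.4226 6.5662] 0.20239519061383007
```

View pics/d1.png

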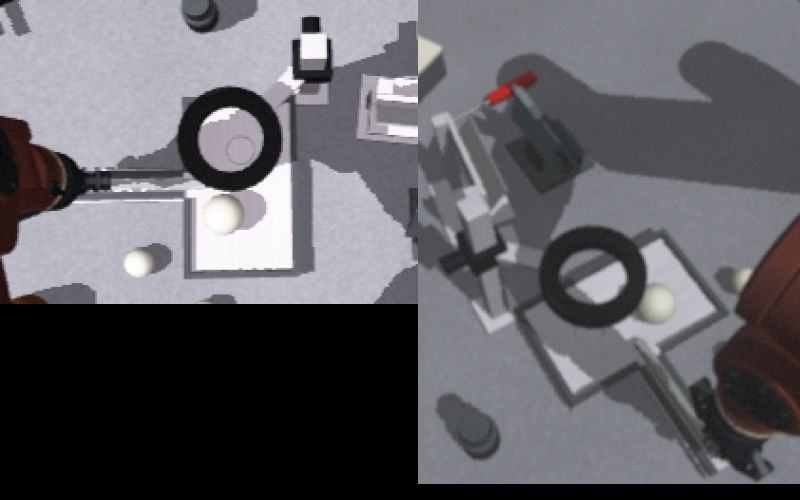

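The gate bar has moved out of the lane: its end is now at the plate's edge, about (635,340) in the right half. I'll ease it further toward the stop while watching the force.

Call:
{"name": "move_arm", "arguments": {
  "deltas": [
    [[0,0,0],[0,0.4,0],1],
    [[0,0,0],[0,0.4,0],1],
    [[0,0,0],[0,0,0],1]
  ]
}}

```text
t: 3.58
eef_pos: [0.5301, 0.2451, 0.0528]
tcp_rot: [-0.045, 3.137, -0.013]
contact_force: [2.7, -23.3, 13.2]
finger_gap: 0.202
```

Call:
{"name": "move_arm", "arguments": {
  "deltas": [
    [[0,0,0],[0,0.3,0],1],
    [[0,0,0],[0,0,0],1]
  ]
}}

```text
t: 3.82
eef_pos: [0.5301, 0.2452, 0.0527]
tcp_rot: [-0.042, 3.138, -0.022]
contact_force: [3.9, -37.0, 15.0]
finger_gap: 0.201
```

Hard stop reached: the pin is at y=0.245 with the gate at 85 mm, which confirms the station pose. Now I back off, release and lift.

Call:
{"name": "move_arm", "arguments": {
  "deltas": [
    [[0,0,0],[0,-0.8,0],1],
    [[0,0,0],[0,0,0],4],
    [[0,0,0],[0,0,0],4],
    [[0,0,0],[0,0,0],4],
    [[0,0,0],[0,0,-2],4]
  ]
}}

```text
t: 4.45
eef_pos: [0.5269, 0.2443, 0.0701]
tcp_rot: [0.05, -3.138, 0.001]
contact_force: [0.4, 0.3, 0.3]
finger_gap: 0.465
```

Call:
{"name": "move_arm", "arguments": {
  "deltas": [
    [[0,0,0],[0,0,-5.5],4],
    [[0,0,0],[0,0,-4],4],
    [[0,0,0],[5.5,0,0],4],
    [[0,0,0],[5.5,0,0],4],
    [[0,0,0],[0,0,0],4]
  ]
}}

```text
t: 5.08
eef_pos: [0.414, 0.2406, 0.166]
tcp_rot: [0.053, -3.138, 0.001]
contact_force: [-0.3, -0.8, 0.3]
finger_gap: 0.466
```

```bash
python3 - <<'E'
from h import *
im=viewer.camera("top").astype(int)
for n,im,(x0,y0,x1,y1) in(("top",im,(215,210,260,250)),):
    b=im[y0:y1,x0:x1]; m=((b[:,:,0]-b[:,:,2]>8)).astype(np.uint8)
    c=max(cv2.findContours(m,cv2.RETR_EXTERNAL,cv2.CHAIN_APPROX_NONE)[0],key=cv2.contourArea)
    (u,r)=cv2.minEnclosingCircle(c);u=(u[0]+x0,u[1]+y0);print("ball",u,r,onz(n,u,.05))
plan([.42,.0395,.12],tool(YS,np.radians(40)))
E
```

```text
ball (237.0, 232.5) 10.30786418914795 [0.4877 0.0386 0.05  ]
t5.12 tcp [0.4168 0.2412 0.1665] F [ 0.6656  0.152  -0.6214] gap 0.46761054653778633
 turn [  0.0286 -40.0237   0.0924]  shift old axes [  0.3493 -20.1663   4.65  ]  new axes [  3.2314 -20.1672   3.3564]
```

Call:
{"name": "move_arm", "arguments": {
  "deltas": [
    [[0,-10,0],[0,-5,0],4],
    [[0,-10,0],[0,-5,0],4],
    [[0,-10,0],[0,-5,0],4],
    [[0,-10,0],[0,-5.1,0],4],
    [[0,0,0],[0,0,0],4]
  ]
}}

```text
t: 5.75
eef_pos: [0.4224, 0.045, 0.1627]
tcp_rot: [-0.026, 2.478, 0.017]
contact_force: [-0.3, -0.2, -0.5]
finger_gap: 0.463
```

```bash
python3 - <<'E'
from h import *
plan([.42,.0395,.040],tool(YS,np.radians(40)))
E
```

```text
t5.75 tcp [0.4224 0.045  0.1627] F [-0.3095 -0.2254 -0.5   ] gap 0.4631208190375743
 turn [-0.0446 -1.9617 -0.5894]  shift old axes [ 7.7513 -0.6136  9.5062]  new axes [ 8.0781 -0.5395  9.2348]
```

Call:
{"name": "move_arm", "arguments": {
  "deltas": [
    [[0,0,0],[2.6,0,3.3],4],
    [[0,0,0],[2.6,0,3.3],4],
    [[0,0,0],[2.6,0,3.2],4],
    [[0,0,0],[0,0,0],4]
  ]
}}

```text
t: 6.25
eef_pos: [0.4521, 0.0538, 0.0583]
tcp_rot: [-0.038, 2.523, 0.02]
contact_force: [-0.6, 0.3, 0.9]
finger_gap: 0.472
```

```bash
python3 - <<'E'
from h import *
plan([.458,.0395,.040],tool(YS,np.radians(40)))
print(tool(YS,np.radians(40)).inv().apply(np.array([.554,.0165,.04])-[.458,.0395,.04])*100)
E
```

```text
t6.25 tcp [0.4521 0.0538 0.0583] F [-0.6077  0.2504  0.8811] gap 0.471652457571178
 turn [ 0.2839 -4.5447 -0.158 ]  shift old axes [ 0.6089 -1.4562  1.798 ]  new axes [ 0.7538 -1.4455  1.7511]
[-7.2951 -2.6004  6.1213]
```

```bash
python3 - <<'E'
from h import *
s=robot.state();print(s["joint_positions"],s["joint_vel"],s["eef_pos"])
E
```

```text
[-0.102   0.1891 -1.2942 -0.5266  0.0823 -0.1064] [-0.0085 -0.1336 -0.0287  0.0729  0.0158 -0.0094] [0.4521 0.0538 0.0583]
```

Call:
{"name": "move_arm", "arguments": {
  "deltas": [
    [[0,0,0],[0.8,-1.4,-0.7],4],
    [[0,0,0],[0,0,0],4]
  ]
}}

```text
t: 6.5
eef_pos: [0.4475, 0.0388, 0.0673]
tcp_rot: [-0.037, 2.521, 0.018]
contact_force: [0.4, 0.1, 0.9]
finger_gap: 0.467
```

```bash
python3 - <<'E'
from h import *
plan([.458,.0395,.040],tool(YS,np.radians(40)))
s=robot.state();print(s["joint_positions"],s["joint_vel"],s["eef_pos"])
E
```

```text
t6.50 tcp [0.4475 0.0388 0.0673] F [0.4352 0.1182 0.8584] gap 0.4673121763325946
 turn [ 0.1802 -4.4342 -0.1996]  shift old axes [0.732  0.0244 2.8339]  new axes [0.9488 0.0361 2.7687]
[-0.1608  0.1399 -1.2968 -0.4774  0.1146 -0.1537] [ 0.0138  0.0072 -0.0068 -0.0421 -0.011   0.024 ] [0.4475 0.0388 0.0673]
```

Call:
{"name": "move_arm", "arguments": {
  "deltas": [
    [[0,7.5,0],[0,0,0],4],
    [[0,7.5,0],[0,0,0],4],
    [[0,0,0],[0,0,0],4]
  ]
}}

```text
t: 6.88
eef_pos: [0.4508, 0.0391, 0.0675]
tcp_rot: [-0.042, 2.76, 0.014]
contact_force: [0.4, -0.6, 0.6]
finger_gap: 0.468
```

```bash
python3 - <<'E'
from h import *
plan([.447,.0395,.044],tool(YS,np.radians(20)))
s=robot.state();print(s["joint_positions"])
E
```

```text
t6.88 tcp [0.4508 0.0391 0.0675] F [ 0.3999 -0.5659  0.6149] gap 0.4679589026630091
 turn [ 0.235   1.8305 -0.0876]  shift old axes [1.2265 0.0389 2.0411]  new axes [1.1606 0.0491 2.0791]
[-0.1187  0.1245 -1.0114  0.0583  0.0597 -0.1379]
```

Call:
{"name": "move_arm", "arguments": {
  "deltas": [
    [[0,0,0],[1.2,0,2.05],4],
    [[0,0,0],[0,0,0],4]
  ]
}}

```text
t: 7.12
eef_pos: [0.4412, 0.0395, 0.0398]
tcp_rot: [-0.041, 2.767, 0.016]
contact_force: [-0.4, 0.1, -0.7]
finger_gap: 0.472
```

```bash
python3 - <<'E'
from h import *
plan([.510,.027,.043],tool(YS,np.radians(35)))
s=robot.state();print(s["joint_positions"])
A=viewer.camera("top")[160:280,180:300,::-1];B=viewer.camera("scene")[170:320,240:400,::-1]
A=cv2.resize(A,None,fx=3.2,fy=3.2,interpolation=3);B=cv2.resize(B,None,fx=2.5,fy=2.5,interpolation=3)
o=np.zeros((390,800,3),np.uint8);o[:A.shape[0],:A.shape[1]]=A;o[:B.shape[0],390:390+B.shape[1]]=B;cv2.imwrite("pics/d2.png",o)
E
```

```text
t7.12 tcp [0.4412 0.0395 0.0398] F [-0.4007  0.092  -0.6687] gap 0.4722124131899646
 turn [  0.2748 -13.5621  -0.1823]  shift old axes [-6.4827 -1.4571  2.1975]  new axes [-5.7812 -1.4626  3.6628]
[-0.1213  0.1842 -1.0619 -0.0448  0.0607 -0.1397]
```

View pics/d2.png

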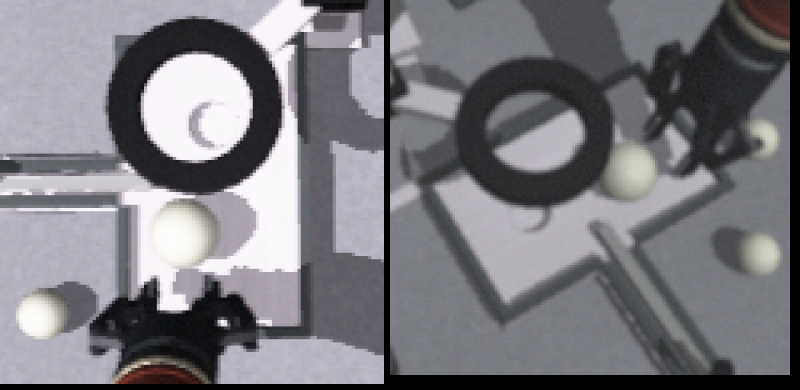

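The top half shows the ball at (185,233), centred between the fingertips (about 150 and 212). The gate bar is clear of the lane, so I push.

Call:
{"name": "move_arm", "arguments": {
  "deltas": [
    [[0,-3,0],[-1.1,-0.1,0.45],4],
    [[0,-3,0],[-1.1,-0.25,0.5],4],
    [[0,-3,0],[-1.05,-0.27,0.6],4],
    [[0,-3,0],[-1.0,-0.27,0.65],4],
    [[0,-3,0],[-0.97,-0.27,0.7],4]
  ]
}}

```text
t: 7.85
eef_pos: [0.5044, 0.0291, 0.0404]
tcp_rot: [-0.036, 2.501, 0.019]
contact_force: [0.4, -0.2, -0.4]
finger_gap: 0.467
```

```bash
python3 - <<'E'
from h import *
plan([.550,.0165,.042],tool(YS,np.radians(40)))
s=robot.state();print(s["joint_positions"])
im=viewer.camera("scene").astype(int);x0,y0,x1,y1=270,210,350,270
b=im[y0:y1,x0:x1]; m=((b[:,:,0]-b[:,:,2]>8)).astype(np.uint8)
c=max(cv2.findContours(m,cv2.RETR_EXTERNAL,cv2.CHAIN_APPROX_NONE)[0],key=cv2.contourArea);print(cv2.boundingRect(c))
(u,r)=cv2.minEnclosingCircle(c);u=(u[0]+x0,u[1]+y0);print("ball",u,r,onz("scene",u,.05))
E
```

```text
t7.85 tcp [0.5044 0.0291 0.0404] F [ 0.4331 -0.2061 -0.3958] gap 0.46708115258226807
 turn [ 0.193  -3.2828 -0.2103]  shift old axes [-3.7215 -1.3938  2.5694]  new axes [-3.563  -1.3981  2.7828]
[-0.166   0.3271 -1.2214 -0.6086  0.121  -0.1555]
(43, 29, 16, 17)
ball (321.0, 247.0) 9.434081077575684 [0.5264 0.0403 0.05  ]
```

Call:
{"name": "move_arm", "arguments": {
  "deltas": [
    [[0,-2,0],[-0.68,-0.28,0.52],4],
    [[0,-1,0],[-0.67,-0.28,0.53],4],
    [[0,0,0],[-0.65,-0.28,0.5],4],
    [[0,0,0],[-0.65,-0.26,0.5],4],
    [[0,0,0],[-0.4,-0.1,0.3],4]
  ]
}}

```text
t: 8.52
eef_pos: [0.5433, 0.0181, 0.0402]
tcp_rot: [-0.035, 2.452, 0.02]
contact_force: [-0.1, -1.0, -0.3]
finger_gap: 0.466
```

```bash
python3 - <<'E'
from h import *
plan([.550,.0165,.042],tool(YS,np.radians(40)))
A=viewer.camera("top")[160:280,180:300,::-1];B=viewer.camera("scene")[170:320,240:400,::-1]
A=cv2.resize(A,None,fx=3.2,fy=3.2,interpolation=3);B=cv2.resize(B,None,fx=2.5,fy=2.5,interpolation=3)
o=np.zeros((390,800,3),np.uint8);o[:A.shape[0],:A.shape[1]]=A;o[:B.shape[0],390:390+B.shape[1]]=B;cv2.imwrite("pics/d3.png",o)
E
```

```text
t8.53 tcp [0.5433 0.0181 0.0402] F [-0.0727 -1.0167 -0.3342] gap 0.4658507097916559
 turn [ 0.1902 -0.4799 -0.2228]  shift old axes [-0.626  -0.1791  0.2816]  new axes [-0.623  -0.1806  0.2874]
```

View pics/d3.png

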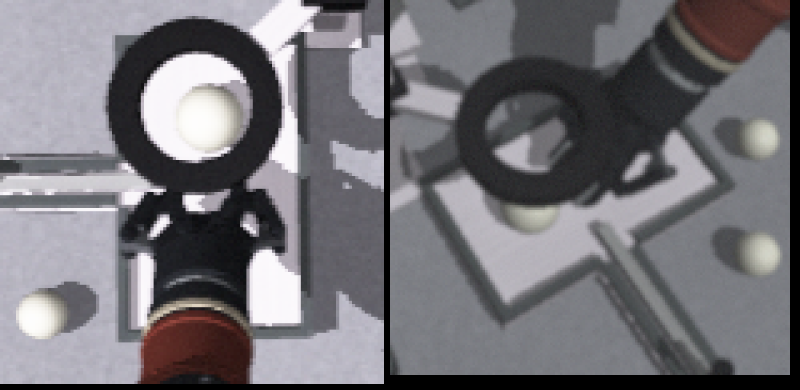

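The ball now shows through the ring at (208,118) in the left half, right at the pocket. I'll check its position numerically.

```bash
python3 - <<'E'
from h import *
im=viewer.camera("top").astype(int);x0,y0,x1,y1=225,178,258,212
b=im[y0:y1,x0:x1]; m=((b[:,:,0]-b[:,:,2]>8)).astype(np.uint8)
c=max(cv2.findContours(m,cv2.RETR_EXTERNAL,cv2.CHAIN_APPROX_NONE)[0],key=cv2.contourArea);print(cv2.boundingRect(c))
(u,r)=cv2.minEnclosingCircle(c);u=(u[0]+x0,u[1]+y0);print("ball",u,r,onz("top",u,.042),proj("top",st((0,0,.042))))
g=cv2.imread("pics/c1.png")
plan(st((-.05,.145+.085,.13)),tool(YS))
E
```

```text
(12, 10, 19, 21)
ball (245.20731735229492, 197.91463470458984) 10.157472610473633 [0.5842 0.017  0.042 ] [[245.4002 197.274 ]]
t8.68 tcp [0.5425 0.0184 0.0398] F [ 0.1531  0.2071 -2.21  ] gap 0.4718177582798399
 turn [ 0.2726 39.4822 -0.1398]  shift old axes [-5.1388 22.7239 -7.2954]  new axes [ 0.6571 22.6778 -9.0162]
```

The ball is at (0.584,0.017), on the pocket and about 12 mm ahead of the pusher's contact point, so it has seated. Now I retreat.

Call:
{"name": "move_arm", "arguments": {
  "deltas": [
    [[0,0,0],[3.2,0,-2.7],4],
    [[0,10,0],[3.2,0,-2.5],4],
    [[0,10,0],[0,0,-4],4],
    [[0,10,0],[0,0,-4],4],
    [[0,9.5,0],[0,0,-4],4]
  ]
}}

```text
t: 9.3
eef_pos: [0.4491, 0.0135, 0.0906]
tcp_rot: [-0.038, 2.883, 0.016]
contact_force: [1.2, 0.6, -1.0]
finger_gap: 0.464
```

```bash
python3 - <<'E'
from h import *
plan(st((-.05,.145+.085,.13)),tool(YS))
plan([.5285,.2445,.13],tool(YS))
E
```

```text
t9.30 tcp [0.4491 0.0135 0.0906] F [ 1.2367  0.6244 -0.9771] gap 0.4636156727617881
 turn [ 0.4178 14.7925 -0.2742]  shift old axes [-9.2815 22.932  -1.4389]  new axes [-8.6934 22.869  -3.9402]
t9.30 tcp [0.4491 0.0135 0.0906] F [ 1.2367  0.6244 -0.9771] gap 0.4636156727617881
 turn [ 0.4178 14.7925 -0.2742]  shift old axes [-9.2517 22.9013 -1.4471]  new axes [-8.6624 22.8384 -3.9402]
```

Call:
{"name": "move_arm", "arguments": {
  "deltas": [
    [[0,0,0],[0,0,0],4],
    [[0,0,0],[0,0,0],4]
  ]
}}

```text
t: 9.55
eef_pos: [0.4505, 0.0134, 0.0891]
tcp_rot: [-0.038, 2.878, 0.017]
contact_force: [0.2, -0.2, -0.4]
finger_gap: 0.472
```

```bash
python3 - <<'E'
from h import *
plan([.5285,.2445,.14],tool(YS))
E
```

```text
t9.55 tcp [0.4505 0.0134 0.0891] F [ 0.1581 -0.2018 -0.3781] gap 0.4715549949823729
 turn [ 0.4166 15.1025 -0.2695]  shift old axes [-9.4225 22.9211 -2.5456]  new axes [-8.5184 22.8507 -5.0913]
```

Call:
{"name": "move_arm", "arguments": {
  "deltas": [
    [[0,7.5,0],[0,0,-2.6],4],
    [[0,7.6,0],[0,0,-2.6],4],
    [[0,0,0],[0,5.7,0],4],
    [[0,0,0],[0,5.7,0],4],
    [[0,0,0],[0,5.7,0],4]
  ]
}}

```text
t: 10.18
eef_pos: [0.4349, 0.185, 0.1401]
tcp_rot: [0.042, -3.139, -0.012]
contact_force: [0.8, -0.2, 0.4]
finger_gap: 0.467
```

```bash
python3 - <<'E'
from h import *
plan([.529,.2445,.14],tool(YS))
E
```

```text
t10.18 tcp [0.4349 0.185  0.1401] F [ 0.7887 -0.176   0.4267] gap 0.467325095592658
 turn [ 0.4509 -0.1064 -0.2658]  shift old axes [-9.5663  5.6987  0.0351]  new axes [-9.5926  5.6544  0.0083]
```

Call:
{"name": "move_arm", "arguments": {
  "deltas": [
    [[0.4,0,-0.2],[-4.8,2.85,0],4],
    [[0,0,0],[-4.8,2.85,0],4],
    [[0,0,0],[0,0,0],4]
  ]
}}

```text
t: 10.55
eef_pos: [0.5319, 0.2449, 0.1391]
tcp_rot: [0.051, -3.14, -0.002]
contact_force: [-0.7, -0.4, -0.5]
finger_gap: 0.47
```

Call:
{"name": "move_arm", "arguments": {
  "deltas": [
    [[0,0,0],[0,0,4.5],4],
    [[0,0,0],[0,0,4.2],4],
    [[0,0,0],[0,0,0],1],
    [[0,0,0],[0,0,0],1],
    [[0,0,0],[0,0,0],1]
  ]
}}

```text
t: 11.18
eef_pos: [0.5268, 0.2423, 0.053]
tcp_rot: [0.048, -3.134, 0.001]
contact_force: [-1.3, -0.1, -30.5]
finger_gap: 0.2
```

Call:
{"name": "move_arm", "arguments": {
  "deltas": [
    [[0,0,0],[0,-1.9,0],1],
    [[0,0,0],[0,-1.9,0],1],
    [[0,0,0],[0,-1.9,0],1],
    [[0,0,0],[0,-1.9,0],1],
    [[0,0,0],[0,-0.3,0],1]
  ]
}}

```text
t: 11.8
eef_pos: [0.5285, 0.163, 0.053]
tcp_rot: [0.047, -3.133, -0.0]
contact_force: [-3.7, 1.5, -30.5]
finger_gap: 0.202
```

Call:
{"name": "move_arm", "arguments": {
  "deltas": [
    [[0,0,0],[0,-0.4,0],1],
    [[0,0,0],[0,-0.3,0],1],
    [[0,0,0],[0,0,0],1]
  ]
}}

```text
t: 12.18
eef_pos: [0.5285, 0.1597, 0.0531]
tcp_rot: [0.051, -3.133, -0.009]
contact_force: [-4.7, 15.4, -32.0]
finger_gap: 0.203
```

The gate hit its stop at y=0.160, exactly 85 mm from the open stop. I release and lift, then turn the tool toward the easel.

Call:
{"name": "move_arm", "arguments": {
  "deltas": [
    [[0,0,0],[0,0.6,0],1],
    [[0,0,0],[0,0,0],4],
    [[0,0,0],[0,0,0],4],
    [[0,0,0],[0,0,0],4],
    [[0,0,0],[0,0,-3],4]
  ]
}}

```text
t: 12.8
eef_pos: [0.5316, 0.163, 0.0844]
tcp_rot: [0.048, -3.138, -0.001]
contact_force: [0.5, 0.1, 0.5]
finger_gap: 0.467
```

Call:
{"name": "move_arm", "arguments": {
  "deltas": [
    [[0,0,0],[0,0,-6],5],
    [[0,0,0],[0,0,-6],5],
    [[0,0,0],[4,0,-4.5],5],
    [[0,0,0],[6,0,-1],5],
    [[0,0,10],[3,-4,0],5]
  ]
}}

```text
t: 13.42
eef_pos: [0.4026, 0.1201, 0.2618]
tcp_rot: [0.225, 3.131, 0.003]
contact_force: [0.2, -1.4, -0.6]
finger_gap: 0.586
```

```bash
python3 - <<'E'
from h import *
s=robot.state();print(s["t"],s["eef_pos"],s["tcp_rot"],s["joint_positions"],s["finger_gap"])
t=viewer.camera("top");c=viewer.camera("scene");cv2.imwrite("pics/t3.png",t[:,:,::-1]);cv2.imwrite("pics/s3.png",c[:,:,::-1])
A=t[210:265,325:405,::-1];B=c[95:180,230:310,::-1]
A=cv2.resize(A,None,fx=5,fy=5,interpolation=3);B=cv2.resize(B,None,fx=5,fy=5,interpolation=3)
o=np.zeros((425,800,3),np.uint8);o[:A.shape[0],:400]=A;o[:,400:]=B;cv2.imwrite("pics/d4.png",o)
im=t.astype(int);x0,y0,x1,y1=225,178,258,212
b=im[y0:y1,x0:x1]; m=((b[:,:,0]-b[:,:,2]>8)).astype(np.uint8)
k=max(cv2.findContours(m,cv2.RETR_EXTERNAL,cv2.CHAIN_APPROX_NONE)[0],key=cv2.contourArea)
(u,r)=cv2.minEnclosingCircle(k);u=(u[0]+x0,u[1]+y0);print("ball",onz("top",u,.042))
E
```

```text
13.425 [0.4026 0.1201 0.2618] [0.2246 3.1313 0.0028] [ 0.1145  0.0704 -0.3461  1.1517  0.0013  0.2577] 0.5859061999586509
ball [0.5848 0.0159 0.042 ]
```

View pics/d4.png

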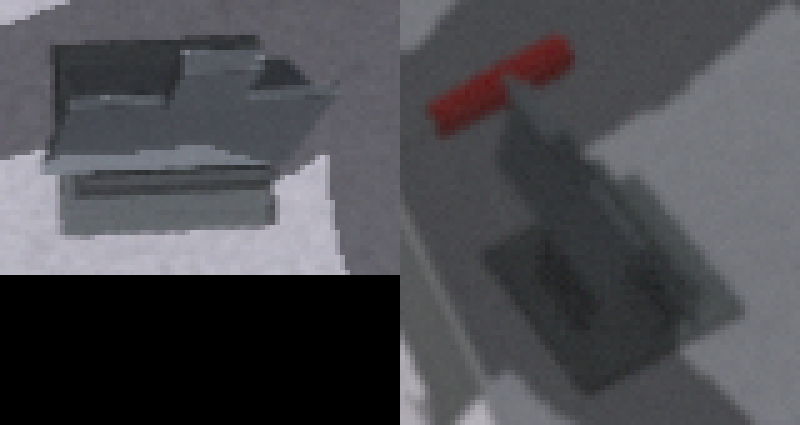

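Right half: the plate is seen edge-on, with its far top corner at (510,75). Left half: the same corner is at (335,90) and the tab top spans (183..267,52). I'll triangulate that corner.

```bash
python3 - <<'E'
from h import *
A=lambda u,v:(325+u/5-.4,210+v/5-.4)
B=lambda u,v:(230+(u-400)/5-.4,95+v/5-.4)
c,e=tri(B(510,75),A(335,90));print("corner",c,e)
th=np.radians(2.3);Re=(Ro.from_euler("z",th)*Ro.from_euler("y",np.radians(20)))
g=c+Re.apply([0,.07,.03]);print("grip from corner",g,"low z",(c-Re.apply([0,0,.11]))[2])
cp=lambda X:((proj("top",X)[0]-[325,210]+.4)*5,(proj("scene",X)[0]-[230,95]+.4)*5+[400,0])
for zt in(.155,.165,.175):
  L,R=onz("top",A(183,52),zt),onz("top",A(267,56),zt);m=(L+R)/2
  print(zt,"tab",L,R,np.linalg.norm(L-R),"grip",m-Re.apply([0,0,.02]))
  for p in[(0,.07,-.05),(0,-.07,-.05),(-.003,.07,-.16),(-.003,-.07,-.16),(0,0,0)]: print(p,*cp(m+Re.apply(p)))
E
```

```text
corner [ 0.5004 -0.3648  0.1356] 0.0021733768761872767
grip from corner [ 0.5078 -0.2944  0.1638] low z 0.03227447090927772
0.155 tab [ 0.5204 -0.2829  0.155 ] [ 0.5184 -0.3254  0.155 ] 0.042529505066227824 grip [ 0.5125 -0.3044  0.1362]
(0, 0.07, -0.05) [72.6662 93.4514] [627.4032 272.3813]
(0, -0.07, -0.05) [336.7717  82.8617] [495.959  101.5645]
(-0.003, 0.07, -0.16) [ 46.3794 163.4462] [691.1304 352.8559]
(-0.003, -0.07, -0.16) [287.3767 153.5948] [567.7171 192.5945]
(0, 0, 0) [225.0155  54.0007] [526.4511 138.0263]
0.165 tab [ 0.5202 -0.2806  0.165 ] [ 0.5182 -0.3227  0.165 ] 0.04209837122118662 grip [ 0.5123 -0.3019  0.1462]
(0, 0.07, -0.05) [71.1735 93.838 ] [629.6312 263.5571]
(0, -0.07, -0.05) [337.8633  83.1436] [496.8461  91.6547]
(-0.003, 0.07, -0.16) [ 44.7846 164.4233] [693.7231 345.5525]
(-0.003, -0.07, -0.16) [287.9319 154.4815] [569.1339 184.3106]
(0, 0, 0) [225.0155  54.0007] [527.7097 127.7209]
0.175 tab [ 0.52   -0.2784  0.175 ] [ 0.518 -0.32   0.175] 0.04166723737614542 grip [ 0.5121 -0.2995  0.1562]
(0, 0.07, -0.05) [69.6513 94.2321] [631.9032 254.5581]
(0, -0.07, -0.05) [338.9765  83.4311] [497.7496  81.5598]
(-0.003, 0.07, -0.16) [ 43.161 165.418] [696.3623 338.1177]
(-0.003, -0.07, -0.16) [288.4971 155.3841] [570.5749 175.8854]
(0, 0, 0) [225.0155  54.0007] [528.9936 117.2082]
```

```bash
cat >> h.py <<'E'
def hang(yaw,lean): # plate frame -> tool: y=plate x, z=-plate z
    Rp=Ro.from_euler("z",yaw)*Ro.from_euler("y",lean)
    M=Rp.as_matrix(); return Ro.from_matrix(np.c_[np.cross(M[:,0],-M[:,2]),M[:,0],-M[:,2]]),M
E
python3 - <<'E'
from h import *
R,M=hang(np.radians(2.3),np.radians(20)); g=np.array([.511,-.2985,.162]); t=g-.0187*M[:,2]; print(t,t+.1*M[:,2])
plan([.42,-.2985,.26],hang(np.radians(2.3),0)[0])
E
```

```text
[ 0.5046 -0.2988  0.1444] [ 0.5388 -0.2974  0.2384]
t13.53 tcp [0.4016 0.1174 0.2612] F [-0.9323  0.2656 -0.6953] gap 0.5836330072877535
 turn [ 0.0096 -0.0003 79.1734]  shift old axes [ -7.9897 -40.8611   0.1138]  new axes [-41.6346   0.1722   0.118 ]
```

Call:
{"name": "move_arm", "arguments": {
  "deltas": [
    [[0,0,10],[-1.8,-4.7,0],6],
    [[0,0,10],[-2.6,-4.3,0],6],
    [[0,0,10],[-3.3,-3.8,0],6],
    [[0,0,10],[-3.9,-3.1,0],6],
    [[0,0,10],[-4.4,-2.4,0],6]
  ]
}}

```text
t: 14.15
eef_pos: [0.4613, -0.1272, 0.2604]
tcp_rot: [1.536, 2.74, 0.001]
contact_force: [1.2, 1.0, 0.6]
finger_gap: 0.706
```

Call:
{"name": "move_arm", "arguments": {
  "deltas": [
    [[0,0,10],[-4.7,-1.7,0],6],
    [[0,0,10],[-4.9,-0.8,0],6],
    [[0,0,9],[-5,0,0],6],
    [[0,0,0],[0,0,0],6]
  ]
}}

```text
t: 14.65
eef_pos: [0.4924, -0.2749, 0.2593]
tcp_rot: [-2.172, -2.27, 0.001]
contact_force: [0.6, -0.3, -0.6]
finger_gap: 0.704
```

```bash
python3 - <<'E'
from h import *
R,M=hang(np.radians(2.3),np.radians(20)); plan([ 0.5388,-0.2974,0.2384],R)
print(robot.state()["joint_positions"])
E
```

```text
t14.65 tcp [ 0.4924 -0.2749  0.2593] F [ 0.5527 -0.3059 -0.6086] gap 0.7039046333952875
 turn [19.9845  0.0521  0.2142]  shift old axes [-2.4481  4.54    2.0925]  new axes [-2.4313  4.9903  0.4111]
[-0.6387  0.3528  0.0092  1.2272 -0.0004  0.8882]
```

Call:
{"name": "move_arm", "arguments": {
  "deltas": [
    [[10,0,0],[-1.2,2.45,0.6],6],
    [[10,0,0.2],[-1.2,2.5,0.2],6],
    [[0,0,0],[0,0,0],6],
    [[0,0,0],[0,0,4.5],6],
    [[0,0,0],[0,0,0],6]
  ]
}}

```text
t: 15.28
eef_pos: [0.5185, -0.2891, 0.2063]
tcp_rot: [-2.019, -2.113, 0.3]
contact_force: [0.2, -0.6, 1.0]
finger_gap: 0.704
```

```bash
python3 - <<'E'
from h import *
R,M=hang(np.radians(2.3),np.radians(20)); plan([ 0.5046,-0.2988,0.1444],R)
t=viewer.camera("top");c=viewer.camera("scene")
A=t[200:280,315:415,::-1];B=c[70:190,220:320,::-1]
A=cv2.resize(A,None,fx=4,fy=4,interpolation=3);B=cv2.resize(B,None,fx=4,fy=4,interpolation=3)
o=np.zeros((480,800,3),np.uint8);o[:A.shape[0],:400]=A;o[:,400:]=B;cv2.imwrite("pics/d5.png",o)
E
```

```text
t15.28 tcp [ 0.5185 -0.2891  0.2063] F [ 0.1767 -0.6323  0.9552] gap 0.7036324142354305
 turn [ 3.4461 -0.2856  0.3553]  shift old axes [-0.9513  0.3917  6.3375]  new axes [-0.9162  0.7779  6.307 ]
```

View pics/d5.png

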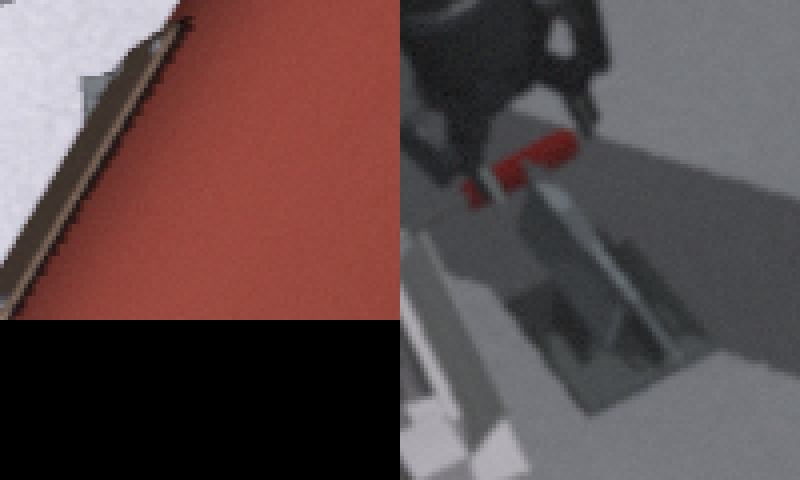

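In the right half the fingertips (490,185) and (590,130) straddle the plate edge at (535,180), so I descend and close.

Call:
{"name": "move_arm", "arguments": {
  "deltas": [
    [[3.4,0,0.3],[-0.9,0.8,0],6],
    [[0,0,0],[0,0,3.2],6],
    [[0,0,0],[0,0,3.1],6],
    [[0,0,0],[0,0,0],4],
    [[0,0,0],[0,0,0],2.2]
  ]
}}

```text
t: 16.0
eef_pos: [0.5092, -0.3009, 0.1488]
tcp_rot: [-1.999, -2.078, 0.358]
contact_force: [-0.5, -0.9, 0.6]
finger_gap: 0.282
```

Call:
{"name": "move_arm", "arguments": {
  "deltas": [
    [[0,0,0],[0,0,0],0.5],
    [[0,0,0],[0,0,0],0.5],
    [[0,0,0],[0,0,0],0.5]
  ]
}}

```text
t: 16.38
eef_pos: [0.5078, -0.301, 0.1493]
tcp_rot: [-1.997, -2.077, 0.362]
contact_force: [-2.4, -0.0, 14.7]
finger_gap: 0.136
```

```bash
python3 - <<'E'
from h import *
R,M=hang(np.radians(2.3),np.radians(20)); plan([ 0.5046,-0.2988,0.1444],R)
E
```

```text
t16.38 tcp [ 0.5078 -0.301   0.1493] F [-2.4244 -0.032  14.7143] gap 0.13636236374530514
 turn [ 0.2787  0.0529 -0.0542]  shift old axes [ 0.2303 -0.1242  0.5649]  new axes [ 0.2298 -0.1213  0.5657]
```

The opening is 11.6 mm, so the 12 mm tab is held. I lift along the plate and then bring it upright.

Call:
{"name": "move_arm", "arguments": {
  "deltas": [
    [[0,0,0],[0,0,-2],0.5],
    [[0,0,0],[0,0,-3],0.5],
    [[0,0,0],[0,0,-4],0.5],
    [[-4,0,0],[0,0,-1],0.5],
    [[-4,0,0],[0,0,0],0.5]
  ]
}}

```text
t: 17.0
eef_pos: [0.5434, -0.2994, 0.2419]
tcp_rot: [-2.076, -2.16, 0.216]
contact_force: [0.2, -0.7, -3.8]
finger_gap: 0.127
```

Call:
{"name": "move_arm", "arguments": {
  "deltas": [
    [[-4,0,0],[0,0,-1],0.5],
    [[-4,0,0],[0,0,-1],0.5],
    [[-4,0,0],[0,0,0],0.5],
    [[0,0,0],[0,0,0],0.5]
  ]
}}

```text
t: 17.5
eef_pos: [0.5444, -0.2991, 0.2616]
tcp_rot: [2.176, 2.261, 0.007]
contact_force: [0.2, 0.9, -3.1]
finger_gap: 0.131
```

```bash
python3 - <<'E'
from h import *
F=np.array([.6325,-.2521,0]);yf=np.radians(-4.47);R,M=hang(yf,0)
plan(F+M@[-.043,0,.25],R)
t=viewer.camera("top");c=viewer.camera("scene");cv2.imwrite("pics/t5.png",t[:,:,::-1]);cv2.imwrite("pics/s5.png",c[:,:,::-1])
A=t[150:270,300:400,::-1];B=c[60:180,200:300,::-1]
A=cv2.resize(A,None,fx=4,fy=4,interpolation=3);B=cv2.resize(B,None,fx=4,fy=4,interpolation=3)
cv2.imwrite("pics/d6.png",np.hstack([A,B]))
E
```

```text
t17.50 tcp [ 0.5444 -0.2991  0.2616] F [ 0.1503  0.8965 -3.1243] gap 0.13125689857980127
 turn [ 0.3328 -0.0447  6.647 ]  shift old axes [4.8589 4.7037 1.1917]  new axes [5.372  4.1164 1.1621]
```

View pics/d6.png

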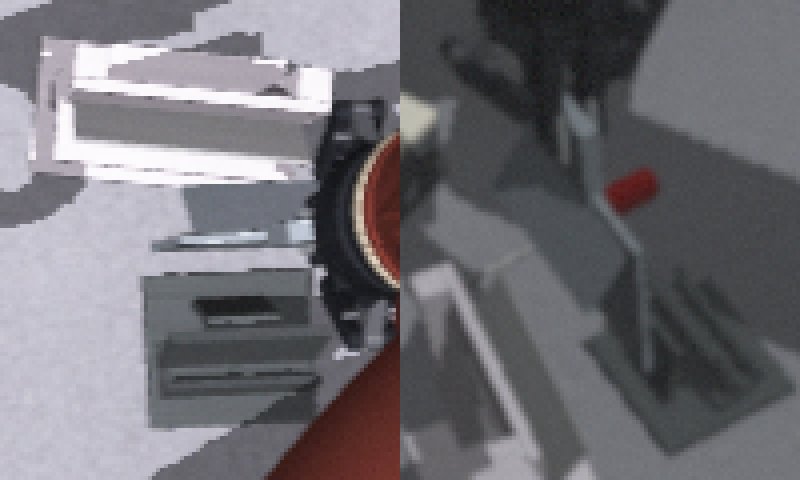

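Left half: the plate hangs upright, its top edge running from (180,238) to (285,235) and its lower left corner at (152,246). Right half: its left side edge runs from (638,245) down to (650,365). I'll triangulate both corners.

```bash
python3 - <<'E'
from h import *
A=lambda u,v:(300+u/4-.4,150+v/4-.4)
B=lambda u,v:(200+(u-400)/4-.4,60+v/4-.4)
a=tri(B(638,245),A(180,238));b=tri(B(650,365),A(152,246));print("top-left",*a);print("bot-left",*b)
s=robot.state();R=Ro.from_rotvec(s["tcp_rot"]);print("grasp pt",s["eef_pos"]-R.apply([0,0,.0187]))
print("in tool:",R.inv().apply(a[0]-s["eef_pos"]),R.inv().apply(b[0]-s["eef_pos"]))
E
```

```text
top-left [ 0.5433 -0.2238  0.2509] 0.00023285020837062904
bot-left [ 0.5425 -0.2254  0.1391] 0.0022094060758969945
grasp pt [ 0.5449 -0.299   0.2792]
in tool: [0.0752 0.0012 0.0097] [ 0.0734 -0.0001  0.1215]
```

The plate height comes out at 112 mm (110 expected). The lower edge is 121.6 mm below the TCP and the plate sits about 4 mm toward +y. Next I move above the cleat.

Call:
{"name": "move_arm", "arguments": {
  "deltas": [
    [[0,0,3.3],[2.5,0,0],0.5],
    [[0,0,3.3],[2.5,0,0],0.5],
    [[0,0,0],[0,2.1,0],0.5],
    [[0,0,0],[0,2.1,0],0.5],
    [[0,0,0],[0,0,0],0.5]
  ]
}}

```text
t: 18.23
eef_pos: [0.5876, -0.2519, 0.2592]
tcp_rot: [2.303, 2.136, 0.006]
contact_force: [-1.1, -0.1, -4.4]
finger_gap: 0.13
```

```bash
python3 - <<'E'
from h import *
F=np.array([.6325,-.2521,0]);yf=np.radians(-4.47);R,M=hang(yf,0)
plan(F+M@[-.0415,-.004,.200],R)
s=robot.state();print("frame",M.T@(s["eef_pos"]-F))
t=viewer.camera("top");cv2.imwrite("pics/t6.png",t[:,:,::-1])
c=viewer.camera("scene")
A=t[140:240,290:390,::-1];B=c[60:180,190:290,::-1]
A=cv2.resize(A,(400,400),interpolation=3);B=cv2.resize(B,None,fx=4,fy=4,interpolation=3)
o=np.zeros((480,800,3),np.uint8);o[:400,:400]=A;o[:,400:]=B;cv2.imwrite("pics/d7.png",o)
E
```

```text
t18.23 tcp [ 0.5876 -0.2519  0.2592] F [-1.1437 -0.1022 -4.4277] gap 0.129950551242549
 turn [ 0.1601 -0.1362  0.1631]  shift old axes [-0.0869  0.3133  5.9173]  new axes [-0.072   0.3301  5.9166]
frame [-0.0448 -0.0033  0.2592]
```

View pics/d7.png

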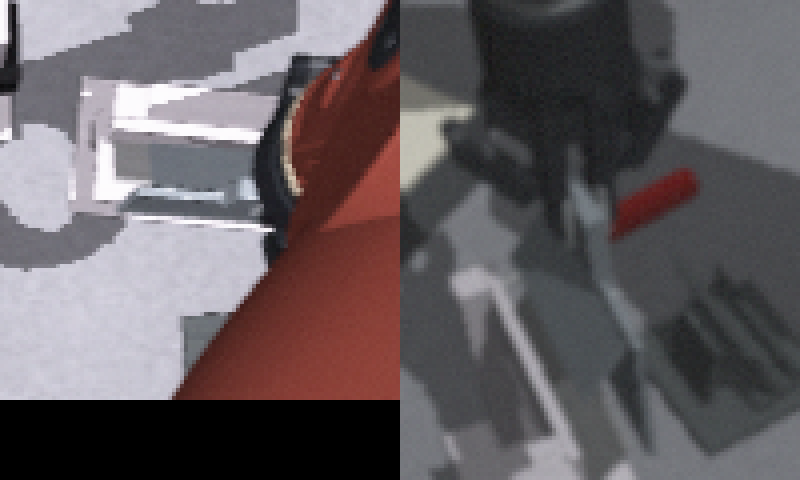

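The plate's top edge (145–250,190 in the left half) is parallel to the cleat and in front of the groove, with the strip above the groove. I descend while watching the force.

Call:
{"name": "move_arm", "arguments": {
  "deltas": [
    [[0,0,0],[0,0.3,0],0.5],
    [[0,0,0],[0,0,1.5],0.5],
    [[0,0,0],[0,0,1.5],0.5],
    [[0,0,0],[0,0,1],0.5],
    [[0,0,0],[0,0,0],0.5]
  ]
}}

```text
t: 18.95
eef_pos: [0.5888, -0.252, 0.2189]
tcp_rot: [-2.305, -2.135, -0.006]
contact_force: [-0.3, -0.1, -3.8]
finger_gap: 0.132
```

```bash
python3 - <<'E'
from h import *
F=np.array([.6325,-.2521,0]);yf=np.radians(-4.47);R,M=hang(yf,0)
plan(F+M@[-.0415,-.004,.1906],R)
s=robot.state();print("frame",M.T@(s["eef_pos"]-F))
E
```

```text
t18.95 tcp [ 0.5888 -0.252   0.2189] F [-0.347  -0.096  -3.8415] gap 0.13188719238452645
 turn [ 0.1429 -0.1727  0.0848]  shift old axes [-0.0768  0.2047  2.8322]  new axes [-0.068   0.2119  2.8319]
frame [-0.0436 -0.0033  0.2189]
```

Call:
{"name": "move_arm", "arguments": {
  "deltas": [
    [[0,0,0],[0,0.15,0.6],0.5],
    [[0,0,0],[0,0,0.6],0.5],
    [[0,0,0],[0,0,0.5],0.5],
    [[0,0,0],[0,0,0.4],0.5],
    [[0,0,0],[0,0,0],0.5]
  ]
}}

```text
t: 19.58
eef_pos: [0.5914, -0.2527, 0.1995]
tcp_rot: [2.304, 2.132, 0.008]
contact_force: [-0.2, -0.7, 0.3]
finger_gap: 0.133
```

```bash
python3 - <<'E'
from h import *
F=np.array([.6325,-.2521,0]);yf=np.radians(-4.47);R,M=hang(yf,0)
plan(F+M@[-.039,-.004,.1906],R)
s=robot.state();print("frame",M.T@(s["eef_pos"]-F))
E
```

```text
t19.57 tcp [ 0.5914 -0.2527  0.1995] F [-0.1745 -0.6646  0.304 ] gap 0.13329167996976832
 turn [ 0.327  -0.115   0.0346]  shift old axes [-0.0269  0.1853  0.8956]  new axes [-0.0249  0.1904  0.8946]
frame [-0.0409 -0.0038  0.1995]
```

Call:
{"name": "move_arm", "arguments": {
  "deltas": [
    [[0,0,0],[0,0.15,0.2],0.5],
    [[0,0,0],[0,0.15,0.2],0.5],
    [[0,0,0],[0,0,0],0.5]
  ]
}}

```text
t: 19.95
eef_pos: [0.5939, -0.253, 0.1985]
tcp_rot: [2.303, 2.131, 0.007]
contact_force: [-10.0, 1.9, 26.4]
finger_gap: 0.13
```

```bash
python3 - <<'E'
from h import *
F=np.array([.6325,-.2521,0]);yf=np.radians(-4.47);R,M=hang(yf,0)
plan(F+M@[-.039,-.004,.1906],R)
s=robot.state();print("frame",M.T@(s["eef_pos"]-F),s["moment"])
E
```

```text
t19.95 tcp [ 0.5939 -0.253   0.1985] F [-10.0278   1.946   26.3777] gap 0.13021900210173198
 turn [ 0.3526 -0.0243  0.0381]  shift old axes [-0.0108 -0.0591  0.7902]  new axes [-0.0106 -0.0543  0.7906]
frame [-0.0385 -0.0039  0.1985] [ 1.2181  3.3108 -0.8413]
```

Contact came early: the upward force is 26 N at z 0.1985, with −x force. This fits a seated strip (cleat carrying, bumper pushing back) if the tab is held about 148 mm up, not 140. I relieve the preload and read the force before releasing.

Call:
{"name": "move_arm", "arguments": {
  "deltas": [
    [[0,0,0],[0,-0.1,-0.15],0.5],
    [[0,0,0],[0,0,0],0.5]
  ]
}}

```text
t: 20.2
eef_pos: [0.5936, -0.2529, 0.1986]
tcp_rot: [2.302, 2.131, 0.008]
contact_force: [-1.8, 0.6, 12.1]
finger_gap: 0.134
```

```bash
cat > crn.py <<'E'
from h import *
F=np.array([.6325,-.2521,0]);yf=np.radians(-4.47);R,M=hang(yf,0)
s=robot.state();print(s["t"],"frame",M.T@(s["eef_pos"]-F),s["contact_force"],s["moment"],s["finger_gap"])
t=viewer.camera("top");c=viewer.camera("scene")
cv2.imwrite("pics/t8.png",t[:,:,::-1]);cv2.imwrite("pics/s8.png",c[:,:,::-1])
f=lambda x,y,z:F+M@np.array([x,y,z])
for z0 in(.069,.077):
    print(z0,"pred TL,BL scene",proj("scene",f(-.039,.07,z0+.11)),proj("scene",f(-.039,.07,z0)))
x0,y0=232,125;g=cv2.cvtColor(c,cv2.COLOR_RGB2GRAY)[y0:y0+55,x0:x0+36]
print("cols from",x0,"rows from",y0)
for i,r in enumerate(g[::1]): print(y0+i,*["%3d"%v for v in r])
E
python3 crn.py
```

```text
20.2 frame [-0.0387 -0.0038  0.1986] [-1.8023  0.588  12.1292] [ 0.7647  1.6876 -0.8618] 0.1335783708251571
0.069 pred TL,BL scene [[248.6786 163.6671]] [[252.127  188.6762]]
0.077 pred TL,BL scene [[248.3987 161.6371]] [[251.8989 187.022 ]]
cols from 232 rows from 125
125  73  93 101  81  57  41  39  39  38  39  42  53  68  72  71  72  73  71  69  73  71  74  72  71  75  67  61  57  58  64  69  72  76  74  71  73
126  77 104 109  95  71  51  49  56  59  46  43  55  69  71  73  71  71  72  70  73  71  72  73  74  76  74  70  64  62  64  68  67  72  72  72  73
127  74 105 115 109  90  71  65  77  79  62  50  58  70  72  74  74  69  67  70  72  70  73  71  71  72  72  72  62  67  67  70  70  74  76  72  70
128  70  95 113 118 110  95  77  81  87  69  54  52  68  70  73  67  73  73  74  75  73  77  73  72  74  72  74  62  66  68  68  69  73  73  73  72
129  81  95 110 121 122 113  99  89  89  76  55  51  65  71  71  73  70  71  72  73  70  73  76  72  72  74  71  68  66  68  68  69  72  73  72  71
130  91  94 108 119 120 124 119 105  92  79  55  52  65  72  72  71  72  71  71  70  74  7
[... 6609 characters left out ...]
  86  89  94  97  96  85  67  57  70  87 102 114 120 120 119 121 120 120 121 121 119 120 121 120 120 116 115
176 155 137 122 112  95  88  88  88  87  86  91 101 104 105  96  77  61  66  84 101 116 118 121 119 120 120 120 119 121 118 120 119 120 120 118 119
177 163 147 127 115 100  88  87  88  87  94 107 118 114 110 103  86  64  64  80  96 109 118 121 121 122 119 119 120 120 121 121 120 118 118 119 118
178 169 157 136 116 101  87  87  87  94 106 135 148 138 118 107  99  75  67  81  95 108 115 120 119 121 120 118 118 121 119 120 120 119 120 121 120
179 172 167 154 128 107  91  87  93 105 129 160 169 160 142 128 114  88  75  81  89 102 113 116 120 121 121 121 120 116 116 120 118 119 122 119 120
```

The plate's top corner in the scene image is at about row 163–164. Seated predicts 163.7 and 8 mm high predicts 161.6, so this supports seated. I relieve and release.

Call:
{"name": "move_arm", "arguments": {
  "deltas": [
    [[0,0,0],[0,0,-0.12],0.5],
    [[0,0,0],[0,0,0],0.5],
    [[0,0,0],[0,0,0],2],
    [[0,0,0],[0,0,0],3],
    [[0,0,0],[0,0,0],3]
  ]
}}

```text
t: 20.92
eef_pos: [0.5931, -0.2525, 0.1977]
tcp_rot: [2.303, 2.134, 0.007]
contact_force: [0.3, -0.3, 0.3]
finger_gap: 0.35
```

```bash
sed -i 's/^for i,r.*$//' crn.py; cp pics/s8.png pics/s8a.png; cp pics/t8.png pics/t8a.png; python3 crn.py; python3 - <<'E'
import cv2,numpy as np
a=cv2.imread("pics/s8a.png",0)[120:195,225:275].astype(np.float32);b=cv2.imread("pics/s8.png",0)[120:195,225:275].astype(np.float32)
print(cv2.phaseCorrelate(a[38:70,18:30],b[38:70,18:30]),abs(a-b)[35:].mean(),abs(a-b)[35:].max())
E
```

```text
20.925 frame [-0.0392 -0.0035  0.1977] [ 0.3295 -0.3469  0.2605] [ 0.0306 -0.0025 -0.0324] 0.34971487400100476
0.069 pred TL,BL scene [[248.6786 163.6671]] [[252.127  188.6762]]
0.077 pred TL,BL scene [[248.3987 161.6371]] [[251.8989 187.022 ]]
cols from 232 rows from 125
((0.2666581696763597, 0.05122018847738552), 0.9865018192989131) 1.4835 8.0
```

Force is zero and the plate did not move on release, so it is seated. I retract straight up and away.

Call:
{"name": "move_arm", "arguments": {
  "deltas": [
    [[0,0,0],[0,0,-1.5],3],
    [[0,0,0],[0,0,-3],3],
    [[0,0,0],[0,0,-4],3],
    [[0,0,0],[0,-4,-3],3],
    [[0,0,0],[0,-5.5,0],3]
  ]
}}

```text
t: 21.65
eef_pos: [0.4985, -0.2463, 0.3155]
tcp_rot: [2.298, 2.131, 0.009]
contact_force: [-0.7, -1.0, 0.2]
finger_gap: 0.35
```

Call:
{"name": "move_arm", "arguments": {
  "deltas": [
    [[0,0,0],[0,-5.5,0],3],
    [[0,0,0],[0,-5.5,0],3],
    [[0,0,0],[0,-4,0],3],
    [[0,0,0],[0,0,0],3]
  ]
}}

```text
t: 22.15
eef_pos: [0.3466, -0.2339, 0.3134]
tcp_rot: [2.304, 2.13, 0.007]
contact_force: [0.8, -0.2, 0.7]
finger_gap: 0.35
```

```bash
sed -i 's/t8.png/t9.png/;s/s8.png/s9.png/' crn.py; python3 crn.py; python3 - <<'E'
from h import *
F=np.array([.6325,-.2521,0]);yf=np.radians(-4.47);R,M=hang(yf,0);f=lambda *p:F+M@np.array(p)
im=cv2.imread("pics/t9.png");g=im.max(2)
for n in("top",): 
  for z0 in(.069,.077):
    for p in[(0,.02,.16),(0,-.02,.16),(0,.07,.11),(0,-.07,.11),(0,.07,0),(0,-.07,0)]: print(z0,p,proj("top",f(-.039+p[0],p[1],z0+p[2]))[0])
u0,v0=312,176;print("cols",u0,"rows",v0)
b=im.astype(int)
for r in range(v0,v0+20): print(r,*["%3d"%x for x in g[r,u0:u0+74:2]])
# ball
x0,y0,x1,y1=225,178,258,212
m=((b[y0:y1,x0:x1,2]-b[y0:y1,x0:x1,0]>8)).astype(np.uint8)
k=max(cv2.findContours(m,0,1)[0],key=cv2.contourArea);(u,r)=cv2.minEnclosingCircle(k);print("ball",onz("top",(u[0]+x0,u[1]+y0),.042),r)
for nm,(u0,v0,w,h) in dict(pin=(180,205,20,24)).items():
  m=(g[v0:v0+h,u0:u0+w]<50);ys,xs=np.nonzero(m);print(nm,len(xs),onz("top",(u0+xs.mean(),v0+ys.mean()),.088))
# change vs start for bystanders
a=cv2.imread("pics/top0.png")
for nm,(x,y,w,h) in dict(barrel=(210,105,30,35),jar=(112,272,36,30),driver=(400,185,28,78)).items():
  print(nm,np.abs(a[y:y+h,x:x+w].astype(int)-b[y:y+h,x:x+w]).mean())
E
```

```text
22.15 frame [-0.2865 -0.0042  0.3134] [ 0.8412 -0.2184  0.7044] [ 0.0225 -0.0072 -0.017 ] 0.35045598678562634
0.069 pred TL,BL scene [[248.6786 163.6671]] [[252.127  188.6762]]
0.077 pred TL,BL scene [[248.3987 161.6371]] [[251.8989 187.022 ]]
cols from 232 rows from 125
0.069 (0, 0.02, 0.16) [345.0042 187.3262]
0.069 (0, -0.02, 0.16) [362.0039 188.6931]
0.069 (0, 0.07, 0.11) [321.1211 187.7962]
0.069 (0, -0.07, 0.11) [377.5673 192.3296]
0.069 (0, 0.07, 0) [316.2455 191.8843]
0.069 (0, -0.07, 0) [366.9663 195.949 ]
0.077 (0, 0.02, 0.16) [345.6329 186.9703]
0.077 (0, -0.02, 0.16) [362.7811 188.3494]
0.077 (0, 0.07, 0.11) [321.5191 187.4624]
0.077 (0, -0.07, 0.11) [378.4326 192.0342]
0.077 (0, 0.07, 0) [316.5663 191.6152]
0.077 (0, -0.07, 0) [367.6641 195.7107]
cols 312 rows 176
176 129 192 249 149 115 113 111 102  98 107 106 129 132 131 133 134 133 133 132 135 133 132 133 123 153 217 236 246 246 243 244 245 247 247 247 228 104
177 153 193 249 177 117 111 112 101 103 103  99  94  85  98 121 126 127 131 130 134 131 134 133 131 132 132 130 129 121 137 207 226 247 247 244 197 105
178 170 
[... 2175 characters left out ...]
  89  88  86  89  89  92  89  90  91  93  87 102 161 191 213 199 192 192 196 195 100  98 101 105
193 118 138 158 127 114 103 106 111 103  98  93  91  92  92  87  90  89  88  89  86  89  87  90  91  90  90  91  91  84 106 157 191 213  99 110 142 179
194 105  99  94  89 125 189 208 218 179 148 106 110 112 103 101  92  94  90  88  89  88  89  90  90  89  87  88  90  92  91  94  99 134 107 182 182 183
195 103 106 105 107 108 192 193 156 144 163 202 226 231 180 145 107 112 110 103  95  95  90  87  90  88  91  95  91  89  91 124 162 185 183 182 186 185
ball [0.5841 0.0168 0.042 ] 10.205343246459961
pin 34 [0.532  0.1623 0.088 ]
barrel 7.9412698412698415
jar 9.2820987654321
driver 19.46062271062271
```

The top view matches the hung prediction within 1 px: tab (346–362,185–189), plate top edge (321,187.5)–(376,192.5). Last, I check the plate's height across the views and whether the bystanders moved.

```bash
python3 - <<'E'
from h import *
F=np.array([.6325,-.2521,0]);yf=np.radians(-4.47);R,M=hang(yf,0);f=lambda *p:F+M@np.array(p)
A,B={},{}
for n in("top","scene"):
  a=cv2.imread(f"pics/{n}0.png").astype(int);b=cv2.imread(f"pics/{'t9' if n=='top' else 's9'}.png").astype(int)
  for im in(a,b):
    m=(im[:,:,2]-im[:,:,1]>60)&(im[:,:,2]>90)
    m[:, :]&=True
    if n=="top": m[:,:400]=0
    else: m[140:]=0; m[:,:225]=0; m[:,300:]=0
    ys,xs=np.nonzero(m);print(n,"red",len(xs),xs.mean(),ys.mean())
a,b=cv2.imread("pics/top0.png",0),cv2.imread("pics/t9.png",0)
for nm,(x,y,w,h) in dict(barrel=(212,110,26,28),jar=(112,274,36,28)).items():
  print(nm,cv2.phaseCorrelate(np.float32(a[y:y+h,x:x+w]),np.float32(b[y:y+h,x:x+w])))
for z0 in(.069,.077): print(z0,[proj("scene",f(-.039+dx,y,z0+.11+dz))[0] for dx,y,dz in((.003,.07,0),(-.003,.07,0),(.006,.02,.05),(-.006,.02,.05))])
g=cv2.imread("pics/s9.png",0)
for r in range(122,170): print(r,*["%3d"%v for v in g[r,230:264]])
E
```

```text
top red 318 413.6698113207547 240.97798742138366
top red 3273 443.25114573785515 383.3773296669722
scene red 187 249.8181818181818 111.20320855614973
scene red 207 250.27053140096618 111.14975845410628
barrel ((0.49282917949919813, 0.018576097567134298), 0.9948937829629875)
jar ((0.11963953958827034, -0.1650970857452787), 0.8581460837964658)
0.069 [array([247.4896, 164.117 ]), array([249.8661, 163.2178]), array([235.9873, 135.4287]), array([240.8845, 133.6683])]
0.077 [array([247.2001, 162.0891]), array([249.5957, 161.1857]), array([235.5977, 133.1181]), array([240.5354, 131.3501])]
122 121 121 119 114 111 102  91  80  79  87 102 107 112 116 113 117 113 115 113 115 111 112 113 114 117 117 113 108 103 107 114 118 114 116
123 122 125 118 115 111 103 104 104 105 108 112 113 113 114 113 114 113 114 113 112 113 112 116 113 116 115 110  97  84  95 107 113 114 114
124 116 118 118 117 115 111 106 112 114 113 115 117 114 114 112 113 115 114 111 113 113 114 113 115 115 115 108  92  78  79  92 104 110 112
125 105 110 118 119 117 112 108 110 111 116 115 115 111 114 112 113 114 111 114 111 113 11
[... 5509 characters left out ...]

165 160 135 100  77  73  75  77  74  74  75  73  76  78  79  77  63  51  62  77  88 106 112 114 116 114 112 113 113 108 101  82  69  69  72
166 165 152 115  84  75  75  72  74  75  78  74  73  78  82  85  69  52  56  76  92 105 111 113 112 112 112 111 114 114 108  99  73  66  68
167 166 156 125  87  75  74  76  76  76  74  76  75  79  89  90  80  58  60  73  87 104 111 115 110 112 111 116 111 114 113 109  83  67  64
168 164 160 134  97  77  74  77  72  74  74  75  79  82  87  95  94  76  64  76  88  97 107 112 115 113 113 113 113 112 111 110  99  76  63
169 161 162 148 113  82  74  77  74  77  74  76  82  82  84  92  98  88  70  70  79  99 109 112 113 112 117 113 111 112 112 114 107  88  69
```

The plate checks out: the tab-top corner is at about (236,135) against a seated prediction of (236,135.4), so its height is right. When I released the gate I backed off while still gripping, so I check that the gate didn't get dragged open.

```bash
python3 - <<'E'
from h import *
for fn,n in(("top0","top"),("t9","top"),("scene0","scene"),("s9","scene")):
    g=cv2.imread(f"pics/{fn}.png").max(2); u0,v0,w,h=(178,205,22,24) if n=="top" else (335,275,30,30)
    th=38 if n=="top" else 52
    m=(g[v0:v0+h,u0:u0+w]<th).astype(np.uint8); k,l,s,c=cv2.connectedComponentsWithStats(m); i=1+s[1:,4].argmax()
    print(fn,s[i],onz(n,c[i]+[u0,v0],.088))
E
```

```text
top0 [ 5  9  6  5 24] [0.5321 0.1724 0.088 ]
t9 [ 8  8  7  6 25] [0.5327 0.1627 0.088 ]
scene0 [15 12  7  7 39] [0.5319 0.1736 0.088 ]
s9 [12  8  7  7 38] [0.5323 0.163  0.088 ]
```

By the same measure the gate moved back only about 10 mm of its initial 15 mm, so it is about 5 mm open: inside 8 mm, but not fully shut. I'll go back and nudge the pin shut with closed fingers.

Call:
{"name": "move_arm", "arguments": {
  "deltas": [
    [[0,0,0],[5.5,0,0],0.5],
    [[0,0,0],[6,0,0],0],
    [[0,0,0],[6,0,0],0],
    [[0,0,0],[6,0,0],0],
    [[0,0,0],[6,0,0],0]
  ]
}}

```text
t: 22.88
eef_pos: [0.3718, 0.0625, 0.3129]
tcp_rot: [2.302, 2.134, 0.009]
contact_force: [1.3, -0.0, 0.8]
finger_gap: 0.001
```

Call:
{"name": "move_arm", "arguments": {
  "deltas": [
    [[0,0,0],[6,0,0],0],
    [[0,0,0],[6,0,0],0],
    [[0,0,0],[4,3,0],0],
    [[0,0,0],[0,0,0],0]
  ]
}}

```text
t: 23.38
eef_pos: [0.4147, 0.2206, 0.3121]
tcp_rot: [2.299, 2.139, 0.007]
contact_force: [0.2, 0.5, -0.1]
finger_gap: -0.001
```

```bash
python3 - <<'E'
from h import *
plan([.5316,.215,.13],Ro.from_rotvec(robot.state()["tcp_rot"]))
plan([.5316,.215,.13],hang(YS,0)[0])
E
```

```text
t23.38 tcp [0.4147 0.2206 0.3121] F [ 0.1643  0.5482 -0.1231] gap -0.0010233777628607854
 turn [0. 0. 0.]  shift old axes [ 0.238  11.6216 18.2583]  new axes [ 0.238  11.6216 18.2583]
t23.38 tcp [0.4147 0.2206 0.3121] F [ 0.1643  0.5482 -0.1231] gap -0.0010233777628607854
 turn [ 0.2385 -0.1273 -5.9468]  shift old axes [ 0.238  11.6216 18.2583]  new axes [-0.9308 11.6615 18.2106]
```

Call:
{"name": "move_arm", "arguments": {
  "deltas": [
    [[0,0,-6],[0,0,0],0],
    [[0,0,0],[-0.3,3.9,4],0],
    [[0,0,0],[-0.3,3.9,4],0],
    [[0,0,0],[-0.3,3.9,4],0],
    [[0,0,0],[0,0,5],0]
  ]
}}

```text
t: 24.0
eef_pos: [0.5342, 0.2118, 0.1422]
tcp_rot: [2.189, 2.249, 0.01]
contact_force: [0.4, 0.3, -0.4]
finger_gap: 0.003
```

```bash
python3 - <<'E'
from h import *
plan([.530,.190,.055],hang(YS,0)[0])
E
```

```text
t24.00 tcp [0.5342 0.2118 0.1422] F [ 0.4433  0.3433 -0.417 ] gap 0.0026631720900034917
 turn [ 0.4156 -0.1186 -0.2532]  shift old axes [-2.182  -0.5432  8.7103]  new axes [-2.1617 -0.4896  8.7185]
```

Call:
{"name": "move_arm", "arguments": {
  "deltas": [
    [[0.4,0,0],[0,-0.45,4.3],0],
    [[0,0,0],[0,0,4.3],0],
    [[0,0,0],[-2,0,0],0],
    [[0,0,0],[-0.8,0,0],0],
    [[0,0,0],[0,0,0],0]
  ]
}}

```text
t: 24.62
eef_pos: [0.5288, 0.1833, 0.0592]
tcp_rot: [-2.191, -2.25, -0.003]
contact_force: [-0.4, 0.2, -1.3]
finger_gap: 0.001
```

Call:
{"name": "move_arm", "arguments": {
  "deltas": [
    [[0,0,0],[-0.3,0,0],0],
    [[0,0,0],[-0.3,0,0],0],
    [[0,0,0],[0,0,0],0]
  ]
}}

```text
t: 25.0
eef_pos: [0.5285, 0.1805, 0.0587]
tcp_rot: [-2.185, -2.251, -0.008]
contact_force: [-0.3, 11.4, 4.1]
finger_gap: -0.002
```

Call:
{"name": "move_arm", "arguments": {
  "deltas": [
    [[0,0,0],[-0.3,0,0],0],
    [[0,0,0],[0,0,0],0]
  ]
}}

```text
t: 25.25
eef_pos: [0.5285, 0.1802, 0.0588]
tcp_rot: [-2.18, -2.251, -0.014]
contact_force: [-1.1, 25.4, 2.1]
finger_gap: -0.006
```

Call:
{"name": "move_arm", "arguments": {
  "deltas": [
    [[0,0,0],[1.5,0,0],0],
    [[0,0,0],[2,0,0],0],
    [[0,0,0],[0,0,-5],0],
    [[0,0,0],[0,0,-5],0],
    [[0,0,0],[0,-5,-4],0]
  ]
}}

```text
t: 25.88
eef_pos: [0.4803, 0.2091, 0.1986]
tcp_rot: [-2.19, -2.251, -0.004]
contact_force: [-1.0, 0.7, 0.6]
finger_gap: -0.002
```

Call:
{"name": "move_arm", "arguments": {
  "deltas": [
    [[0,0,0],[0,-5,-3],0],
    [[0,0,0],[0,-5,0],0],
    [[0,0,0],[0,0,0],0],
    [[0,0,0],[0,0,0],0]
  ]
}}

```text
t: 26.38
eef_pos: [0.3788, 0.206, 0.2271]
tcp_rot: [-2.188, -2.252, -0.001]
contact_force: [-0.3, -1.1, -0.7]
finger_gap: -0.0
```

```bash
python3 - <<'E'
from h import *
T_=viewer.camera("top");S_=viewer.camera("scene");cv2.imwrite("pics/t10.png",T_[:,:,::-1]);cv2.imwrite("pics/s10.png",S_[:,:,::-1])
g=S_.max(2);u0,v0,w,h=335,275,30,30
m=(g[v0:v0+h,u0:u0+w]<52).astype(np.uint8);k,l,s,c=cv2.connectedComponentsWithStats(m);i=1+s[1:,4].argmax();print("pin",s[i],onz("scene",c[i]+[u0,v0],.088))
b=T_.astype(int);x0,y0,x1,y1=225,178,258,212
m=((b[y0:y1,x0:x1,0]-b[y0:y1,x0:x1,2]>8)).astype(np.uint8);k=max(cv2.findContours(m,0,1)[0],key=cv2.contourArea);(u,r)=cv2.minEnclosingCircle(k);print("ball",onz("top",(u[0]+x0,u[1]+y0),.042),r)
a,b2=cv2.imread("pics/t9.png",0),cv2.imread("pics/t10.png",0)
print("shade",cv2.phaseCorrelate(np.float32(a[180:196,316:382]),np.float32(b2[180:196,316:382])))
a,b3=cv2.imread("pics/top0.png",2),cv2.imread("pics/t10.png")
for im in(cv2.imread("pics/top0.png").astype(int),b3.astype(int)):
    m=(im[:,:,2]-im[:,:,1]>60)&(im[:,:,2]>90);m[:,:400]=0;m[:,430:]=0;m[270:]=0;ys,xs=np.nonzero(m);print("driver",len(xs),xs.mean(),ys.mean())
s=robot.state();print(s["t"],s["eef_pos"],s["contact_force"])
E
```

```text
pin [11  7  7  7 38] [0.5327 0.1599 0.088 ]
ball [0.5843 0.0169 0.042 ] 10.139837265014648
shade ((0.004942101503750962, -0.11961846960461742), 1.021721750497818)
driver 318 413.6698113207547 240.97798742138366
driver 296 413.8378378378378 240.08783783783784
26.475 [0.3792 0.2058 0.2268] [-0.4253  0.9132  0.4355]
```

The gate is now on its stop and everything else is in place, so I hand in.

```bash
python3 -c "
from bench import robot
print(robot.finish_job())"
```

```text
the job is handed in; nothing more can be done
None
```

I finished the whole job and handed it in at about 26.5 s of the 72 s; the hand-in itself reports no verdict.

- **Gate:** I opened it to its end stop and shut it again behind the ball. Backing off while still gripping then dragged it about 5 mm open. I nudged it shut at the end: the pin stood still at 25 N and reads y = 0.160, the shut position.
- **Ball:** I rolled it along the plate into the pocket without lifting it. It last read (0.584, 0.017), about 2 mm from my estimate of the pocket centre. I couldn't measure its height directly, but it stayed put about 12 mm ahead of the pusher.
- **Shade:** It hangs on the cleat. In the top view its tab and top edge match the expected position within about 1 pixel, and it did not move when I released it.
- **Shade height:** The first contact came about 6–8 mm higher than my measurement of the lower edge predicted. The scene view and the steady rest on release both point to it being fully seated, so I think that measurement was off.
- **Bystanders:** The lens barrel, jar and screwdriver moved less than 1 pixel in the images. The arm ended clear of everything.

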